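Clear the drying rack, lean the slats in it and close it with the right keeper bar

TASK

First take out the bar that was left lying in the drying rack and lay it flat on the worktop, well clear of the rack. Then lean every slat in the rack, standing on an end, its lower end down on the base and touching the foot stop from behind, its upper end resting squarely against the back board, with about two fingers' width of air or more between neighbours. When all the slats stand, pick the one of the three square bars that fits and lay it across the rack in front of them, down in both saddles, and leave the remaining bar and the things round about where they are.

Things in the scene. Friction and masses are not known exactly. Their poses are not given: they have to be found in the camera images.
- rack: Fixed, solid wooden drying rack, base 190 (x) x 380 (y) x 15 mm. Origin: centre of its underside; x from its open front (robot's side) to the back board, y along the stop, z up. A slat with its foot on the base (z 15 mm) at the stop and its top on the board stands at about 52 degrees to the floor, its middle at x 3, z 99 mm in this frame.
- rack_stop (a point): Middle of the foot stop's rear face, where it meets the base's top (rack frame x -65, y 0, z 15 mm); axes as the rack. The stop is a 20 x 20 mm strip, 240 mm long (y -120 to 120), fixed on the base at the front; the slats' feet stand behind it (+x).
- rack_board (a point): Foot of the back board's inner face (rack frame x 71, y 0, z 15 mm), 136 mm behind the stop; axes as the rack. The board is upright, 330 mm wide (y -165 to 165), 18 mm thick, its top 180 mm above this point. A slat let go flatter than 52 degrees can jam between stop and board above the base.
- saddle_left (a point): Middle of the left saddle's floor (rack frame x -75, y 142, z 85 mm); axes as the rack. A post over the line of the stop carries this open-topped channel for the bar: floor 30 mm long (y 127 to 157), 30 mm wide in x between cheeks 22 mm high, its outer end closed by a wall just as high, inner face at y 157.
- saddle_right (a point): The same for the right saddle (rack frame x -75, y -142, z 85 mm; floor y -157 to -127, end wall at y -157). Free span between the posts 254 mm, between the end walls 314 mm; a bar lying in both saddles has its middle at x -75, y 0, z 94 mm in the rack frame.
- slat_1: Loose wooden slat no. 1, a plain rectangular board 200 x 40 x 16 mm with a screw-hole mark near each end, about 90 g; it starts flat on the worktop to the right of the rack, its length roughly pointing away from the robot. Origin at its middle (centre of the solid); x along its 200 mm length, y across its 40 mm width, z through its 16 mm thickness. Both ends and both faces are alike.
- slat_2: Loose wooden slat no. 2, a plain rectangular board 200 x 40 x 16 mm with a screw-hole mark near each end, about 90 g; starts like slat 1. Origin at its middle (centre of the solid); x along its 200 mm length, y across its 40 mm width, z through its 16 mm thickness. Both ends and both faces are alike.
- slat_3: Loose wooden slat no. 3, a plain rectangular board 200 x 40 x 16 mm with a screw-hole mark near each end, about 90 g; starts like slat 1; some starts have only two of the three slats. Origin at its middle (centre of the solid); x along its 200 mm length, y across its 40 mm width, z through its 16 mm thickness. Both ends and both faces are alike.
- bar_short: The shortest of three square wooden bars, 235 x 18 x 18 mm, about 120 g. It starts lying in the rack, on its base between stop and board, roughly along the stop; too short to reach both saddles. Origin at the centre of the solid; x along its length.
- bar_middle: The middle-sized of three square wooden bars, 300 x 18 x 18 mm, about 150 g: the one that fits the saddles. Origin at the centre of the solid; x along its length. It and the longest bar start flat on the worktop to the right of the slats, in either order, side by side, lengths roughly pointing away from the robot.
- bar_long: The longest of three square wooden bars, 345 x 18 x 18 mm, too long to go between the saddles' end walls; stays on the worktop. Origin at the centre of the solid; x along its length. To the right of the bars (-y) about 80 mm of worktop are free for laying a bar down.
- tape_measure: Tape measure, 38 x 78 x 70 mm, a bystander in front of the rack. Origin at the centre of its underside.
- rubbing_pad: Grey rubbing pad, 45 x 70 x 26 mm, a bystander beyond the slats. Origin at the centre of its underside.

How it is judged (in metres and radians):
On the way, in this order (a step that is already met when the one before it is completed fails the run):
1. the bar that was left in the rack lies flat on the worktop, clear of the rack (height (world z) of bar_short below 0.013 m and horizontal distance between bar_short and rack above 0.22 m and linear speed of bar_short below 0.02 m/s), for 0.3 s.
2. every slat stands in the rack, foot at the stop, top against the back board, spaced apart (x of slat_1 in the frame of rack between -0.006 and 0.012 m and y of slat_1 in the frame of rack between -0.14 and 0.14 m and z of slat_1 in the frame of rack between 0.087 and 0.11 m and angle between the y axis of each of slat_1, slat_2, slat_3 and the y axis of rack, either way round below 0.14 rad and (angle between slat_1's own x axis and vertical between 0.51 and 0.81 rad or angle between slat_1's own x axis and vertical between 2.33 and 2.63 rad) and linear speed of each of slat_1, slat_2, slat_3 below 0.02 m/s and angular speed of each of slat_1, slat_2, slat_3 below 0.15 rad/s and x of slat_2 in the frame of rack between -0.006 and 0.012 m and y of slat_2 in the frame of rack between -0.14 and 0.14 m and z of slat_2 in the frame of rack between 0.087 and 0.11 m and (angle between slat_2's own x axis and vertical between 0.51 and 0.81 rad or angle between slat_2's own x axis and vertical between 2.33 and 2.63 rad) and x of slat_3 in the frame of rack between -0.006 and 0.012 m and y of slat_3 in the frame of rack between -0.14 and 0.14 m and z of slat_3 in the frame of rack between 0.087 and 0.11 m and (angle between slat_3's own x axis and vertical between 0.51 and 0.81 rad or angle between slat_3's own x axis and vertical between 2.33 and 2.63 rad) and distance between slat_1 and slat_2 above 0.055 m and distance between each of slat_1, slat_2 and slat_3 above 0.055 m), for 0.3 s.
3. the bar that fits lies in both saddles (x of bar_middle in the frame of rack between -0.085 and -0.065 m and y of bar_middle in the frame of rack between -0.012 and 0.012 m and z of bar_middle in the frame of rack between 0.089 and 0.099 m and angle between the x axis of bar_middle and the y axis of rack, either way round below 0.06 rad and linear speed of bar_middle below 0.02 m/s), for 0.3 s.
At the end, for the whole second after the job is handed in: Short bar flat on the worktop, 220 mm or more from the rack's middle; slats at rest on end, foot at stop, top on board: 44-61 deg, middle within 9 mm (front-back) and 11 mm (height), square in 8 deg, 55 mm or more apart; 300 mm bar at rest in both saddles (10 mm across, 12 along, 5 high, 3.4 deg) (all of step 1 and all of step 2 and all of step 3); the robot touches nothing.
It fails at once if the longest bar is carried off (moved over 80 mm) (distance of bar_long from where it was at the start of the episode above 0.08 m).
It fails at once if the tape measure or the rubbing pad is knocked away (moved over 60 mm) (distance of any of tape_measure, rubbing_pad from where it was at the start of the episode above 0.06 m).
Of slat_1, slat_2, slat_3 only 2 to 3 are there at a start; the rules pass over those that are not, and their reading is None.
At some moment in a run one of bar_middle may be knocked a few centimetres aside while the robot is not near it.
Once in a run the grip may slacken for a moment while it holds something.
It also fails if it takes over 200 s, if anything falls off the work surface, if the arm or the gripper's body presses on something with over 40 N, if the wrist force passes 120 N, or if a joint passes its speed limit or range.

ROBOT

A 6-joint arm with a two-finger parallel gripper is mounted at the origin on a cart in front of the work surface, level with it; the furniture and walls round the work are solid. World frame = base frame: x ahead of the robot, y to its left, z up, the work surface at z = 0. Lengths are in mm, angles in rad, forces in N, time in s.
With the tool pointing down it reaches from about 325 to 750 mm from the base axis. Payload 7.6 kg.
Tool frame: the origin (TCP) lies on the front face of the gripper's body, between the roots of the fingers; the fingertips stand 73 mm ahead of it and the grasp point (between the pads) lies 54 mm ahead of it; z points along the fingers, y is the line along which they close (so a half turn about z gives the same grasp; the last joint's range is limited). The gripper opens to 85 mm and grips with 20 to 120 N. Pads are 22 mm wide; open, the fingers measure 114 mm over their backs; the gripper's body (76 mm by 85 mm) begins 54 mm behind the grasp point. The pads swing forward as they close: fully open they stand 13 mm farther back than shut.
Start: joints at [1.054, 0.052, 1.401, -0, 1.689, -0.07], TCP at [226.827, 473.485, 303.923] pointing down, gripper open.
Joint ranges: [-2.9, 2.9], [-0.91, 2.17], [0.12, 2.37], [-1.06, 4.2], [0.26, 2.73], [-2.93, 2.93]. Speed limits (rad/s): [2.57, 2.57, 3.01, 3.14, 3.14, 3.14].

INTERFACE

Orientations are given as a unit quaternion [w, x, y, z].
In Python, from station import robot, cams, workorder gives the robot as it stands.
- The arm moves only by the shell command python3 -m handwheel 'ROWS' [FORCE]. ROWS is JSON, a list of rows, each a list of 3 entries, a list of its own where there are three numbers: the closure, from 0 (fully open) to 1 (shut), then the shift along the tool's x, y, z scaled (see below), then the turn about the tool's z scaled (see below). In form: [[claw, [x, y, z], spin], ...]. A call has 1 to 12 rows; each row shifts and turns the commanded pose from where the row before left it, along the tool's axes as they then stand; what a row does not reach is not made up. The controller multiplies each number of a shift by 2 cm and each number of a turn by 0.1 rad. A row lasts 1/12 s, in which the tool goes at most 41.7 mm and 7.16 degrees, less where a joint would pass 70% of its speed; a pose out of reach is approached as far as the arm can. A call with a number of a shift or a turn outside -1 to 1 is refused whole. A call with a gripper value outside its range is refused whole. The fingers move at their own pace and stop on an object; FORCE is the grip in N (left out, the last holds). Time passes only in rows, so rows that do not move let the fingers close. It gives the time, the measured TCP pose, the force, the opening and the grip force at its end, in the units of the state.
- robot.state(): the state, without advancing time (a new reading comes with each control period).
- cams.grab_frame(name): name is "side" or "top" or "wrist"; returns the picture (420x560x3 uint8, red, green, blue); there is no depth.
- cams.get_calibration(name): a dict with "fx", "fy", "cx", "cy" (pixels), "position" and "rotation" of the camera in the world. Camera axes: x right, y up, looking along -z (the intrinsics and any distortion apply to the point x, -y, -z); pixel columns grow to the right and rows downward; lengths in mm; the calibration is good to about 2 mm. A picture is of the moment at which its call begins: read the wrist's pose just before it. get_calibration takes no time and is no camera call; for the wrist camera it gives the pose at the moment of the call.
- workorder.close_job(): hands the job in; it is judged then, once.
The state is a dict: "t": time; "joint_pos": joint angles; "qd": joint speeds; "tau": joint torques, N m; "ee_pos": TCP position; "tool_rot": TCP orientation; "force": force on the tool from outside, world axes, zero at the start; "torque": the same for the moment, N m; "finger_gap": finger opening in mm; "grip_force": force on a finger pad.
Only numpy, scipy, OpenCV 4.12 (cv2) and the standard library are available. Lean on these libraries where they do the work, as an engineer would, in place of code of your own. Each camera call takes 0.05 s, during which the arm holds its last target. There are 200 camera calls.

## Working session

There is one attempt and no reset: what is moved stays moved. The work goes in short steps, Python scripts to look and compute and a shell command to move; the robot and the scene stay as the last step left them, time stands still between calls to the robot, and variables do not carry over. Pictures are saved under pics/ and viewed, at most 14 in all, crops included, and the job is handed in when it is done.

```bash
ls; mkdir -p pics; cat > h.py <<'E'
import numpy as np, cv2, json
from station import robot, cams
from scipy.spatial.transform import Rotation as R
def snap(name, fn, crop=None, scale=1):
    c=cams.get_calibration(name); im=cams.grab_frame(name)[:,:,::-1].copy()
    cv2.imwrite('pics/raw_'+fn+'.png',im)
    json.dump({k:np.asarray(v).tolist() for k,v in c.items()},open('pics/'+fn+'.json','w'))
    show(fn,crop,scale)
def show(fn,crop=None,scale=1,out=None):
    im=cv2.imread('pics/raw_'+fn+'.png')
    if crop: im=im[crop[1]:crop[3],crop[0]:crop[2]]
    cv2.imwrite('pics/'+(out or fn)+'.png',cv2.resize(im,None,fx=scale,fy=scale,interpolation=cv2.INTER_CUBIC))
def ray(fn,u,v):
    c=json.load(open('pics/'+fn+'.json'))
    Rm=np.array(c['rotation']); Rm=Rm if Rm.shape==(3,3) else R.from_quat(Rm,scalar_first=True).as_matrix()
    return np.array(c['position']), Rm@np.array([(u-c['cx'])/c['fx'],-(v-c['cy'])/c['fy'],-1.])
def at(fn,u,v,z):
    o,d=ray(fn,u,v); return (o+d*(z-o[2])/d[2]).round(1)
def pix(fn,p):
    c=json.load(open('pics/'+fn+'.json'));Rm=np.array(c['rotation']); Rm=Rm if Rm.shape==(3,3) else R.from_quat(Rm,scalar_first=True).as_matrix()
    q=Rm.T@(np.array(p,float)-c['position']); return (c['cx']-c['fx']*q[0]/q[2], c['cy']+c['fy']*q[1]/q[2])
def rep():
    s=robot.state(); M=R.from_quat(s['tool_rot'],scalar_first=True).as_matrix()
    print('t',round(s['t'],2),'tcp',np.round(s['ee_pos'],1),'F',np.round(s['force'],1),'gap',round(s['finger_gap'],1),'gf',round(s['grip_force'],1)); print('xaxis',M[:,0].round(3),'y',M[:,1].round(3),'z',M[:,2].round(3),'j6',round(s['joint_pos'][5],2))
def go(p,yaw=None):
    "rows-worth (units) from current pose to world TCP p; yaw = desired world angle of tool y axis (rad, mod pi)"
    s=robot.state(); M=R.from_quat(s['tool_rot'],scalar_first=True).as_matrix()
    d=np.array(p,float)-s['ee_pos']; out=(M.T@d)/20
    print('shift units',out.round(2))
    if yaw is not None:
        a=np.arctan2(M[1,1],M[0,1]); e=(yaw-a+np.pi/2)%np.pi-np.pi/2
        print('spin units (tool z down => -)',round(-e/.1,2))
E
python3 - <<'E'
from h import *
snap('top','top0'); snap('side','side0'); rep()
for n in('top','side','wrist'): print({k:np.round(v,3).tolist() for k,v in cams.get_calibration(n).items()})
E
```

```text
pics
t 0.1 tcp [226.8 473.3 303.2] F [-0.2  0.3 -0. ] gap 85.4 gf 0.0
xaxis [-0.902  0.432  0.   ] y [ 0.432  0.902 -0.001] z [-0.001 -0.001 -1.   ] j6 -0.07
{'fx': 443.64, 'fy': 443.64, 'cx': 279.038, 'cy': 211.436, 'position': [459.556, 13.643, 1342.925], 'rotation': [0.712, 0.023, -0.042, -0.7]}
{'fx': 466.865, 'fy': 466.865, 'cx': 280.546, 'cy': 209.257, 'position': [494.27, 1209.542, 1198.527], 'rotation': [-0.021, -0.012, 0.402, 0.915]}
{'fx': 360.799, 'fy': 360.799, 'cx': 279.242, 'cy': 209.348, 'position': [165.695, 502.61, 372.468], 'rotation': [0.838, -0.114, -0.071, 0.528]}
```

View pics/top0.png

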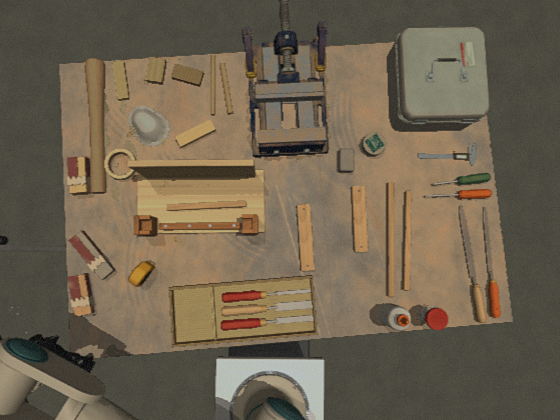

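View pics/side0.png

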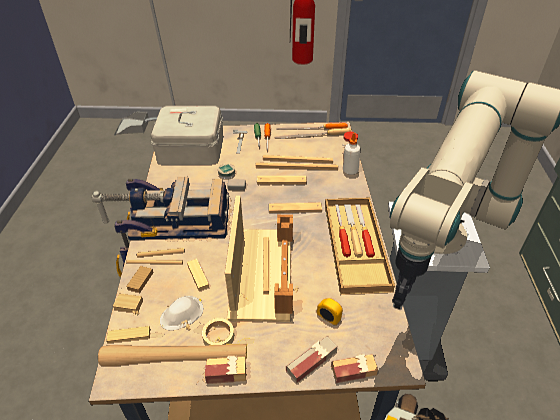

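```bash
python3 - <<'E'
from h import *
show('top0',(125,150,275,245),5.2,'rk'); show('top0',(290,175,420,305),4.6,'sl')
E
```

```text
(no output)
```

View pics/rk.png

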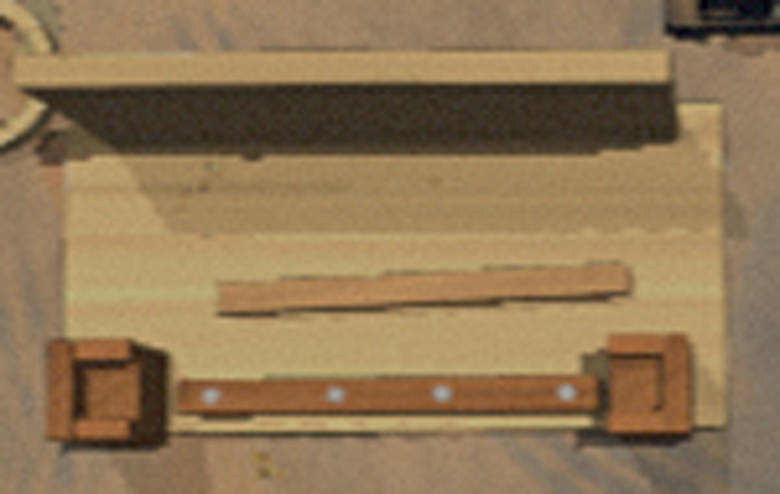

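View pics/sl.png

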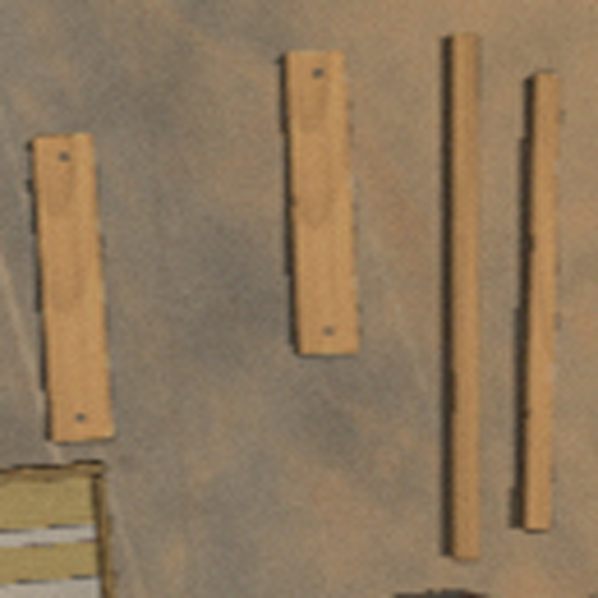

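```bash
cat >> h.py <<'E'
def crop_at(fn,x0,y0,s,U,V,z): return at(fn,(U+.5)/s-.5+x0,(V+.5)/s-.5+y0,z)
E
python3 - <<'E'
from h import *
rk=lambda U,V,z: crop_at('top0',125,150,5.2,U,V,z)
for n,U,V,z in [('boardF_L',15,88,195),('boardF_R',672,82,195),('boardB_L',15,53,195),('boardB_R',670,52,195),('baseFR',724,427,15),('baseBR',721,102,15),('stopRearL',180,381,35),('stopRearR',597,375,35),('stopFL',180,412,35),('stopFR',605,408,35),('sadL_out_back',48,340,107),('sadL_out_front',66,440,107),('sadL_in_front',128,440,107),('sadR_in_back',608,333,107),('sadR_out_back',687,335,107),('sadR_out_front',691,438,107),('sadR_in_front',611,432,107),('barL_top',218,284,33),('barL_bot',218,314,33),('barR_t',630,263,33),('barR_b',630,294,33)]: print(n,rk(U,V,z))
sl=lambda U,V,z: crop_at('top0',290,175,4.6,U,V,z)
P={'s1':[(33,138),(93,133),(113,436),(52,441)],'s2':[(285,53),(344,51),(357,353),(298,354)],'A':[(450,36),(479,35),(479,557),(453,559)],'B':[(530,74),(557,73),(550,530),(525,529)]}
for k,v in P.items():
    q=np.array([sl(*p,16 if k[0]=='s' else 18) for p in v]); far=q[:2].mean(0);near=q[2:].mean(0)
    d=far-near; print(k,'centre',q.mean(0).round(1),'len',np.linalg.norm(d).round(1),'dir',np.arctan2(d[1],d[0]).round(3),'w',np.linalg.norm(q[0]-q[1]).round(1))
E
```

```text
boardF_L [674.6 379.5 195. ]
boardF_R [684.5  51.7 195. ]
boardB_L [692.4 380.3 195. ]
boardB_R [699.9  53.  195. ]
baseFR [519.3  23.6  15. ]
baseBR [708.6  28.9  15. ]
stopRearL [539.2 330.6  35. ]
stopRearR [546.7  96.   35. ]
stopFL [521.7 329.9  35. ]
stopFR [528.  91.  35.]
sadL_out_back [555.5 383.8 107. ]
sadL_out_front [502.4 372.  107. ]
sadL_in_front [502.9 339.3 107. ]
sadR_in_back [564.5  86.1 107. ]
sadR_out_back [564.2  43.7 107. ]
sadR_out_front [509.   40.5 107. ]
sadR_in_front [511.5  83.3 107. ]
barL_top [594.8 311.8  33. ]
barL_bot [577.7 311.2  33. ]
barR_t [611.1  78.8  33. ]
barR_b [593.4  78.4  33. ]
s1 centre [ 506.2 -101.1   16. ] len 197.3 dir 0.075 w 39.6
s2 centre [ 564.  -263.6   16. ] len 198.2 dir 0.042 w 39.2
A centre [ 505.3 -357.8   18. ] len 340.8 dir -0.004 w 19.3
B centre [ 502.6 -407.3   18. ] len 297.8 dir -0.024 w 18.0
```

```bash
python3 -m handwheel '[[0.4,[0,0,0],0.96],[0.4,[0,0,0],0.96],[0.4,[0,0,0],0.96],[0.4,[0,0,0],0.96],[0.4,[0,0,0],0.96],[0.4,[0,0,0],0.96],[0.4,[0,0,0],0.96],[0.4,[0,0,0],0.96],[0.4,[0,0,0],0.96],[0.4,[0,0,0],0.96],[0.4,[0,0,0],0.96],[0.4,[0,0,0],0]]' 40
python3 - <<'E'
from h import *
rep(); go([594.2,195,250],0.069)
E
```

```text
t: 1.1
ee_pos: [226.8, 473.4, 303.5]
tool_rot: [0.0, 0.684, 0.73, -0.0]
force: [0.5, -0.7, -0.6]
finger_gap: 51.1
grip_force: 0.0
t 1.1 tcp [226.8 473.4 303.5] F [ 0.5 -0.7 -0.6] gap 51.1 gf 0.0
xaxis [-0.065  0.998 -0.001] y [ 0.998  0.065 -0.   ] z [-0.    -0.001 -1.   ] j6 0.99
shift units [-15.08  17.44   2.68]
spin units (tool z down => -) -0.04
```

```bash
python3 -m handwheel '[[0.4,[-0.84,0.97,0],0],[0.4,[-0.84,0.97,0],0],[0.4,[-0.84,0.97,0],0],[0.4,[-0.84,0.97,0],0],[0.4,[-0.84,0.97,0],0],[0.4,[-0.84,0.97,0],0],[0.4,[-0.84,0.97,0],0],[0.4,[-0.84,0.97,0],0],[0.4,[-0.84,0.97,0],0],[0.4,[-0.84,0.97,0],0],[0.4,[-0.84,0.97,0],0],[0.4,[-0.84,0.97,0],0]]' >/dev/null
python3 -m handwheel '[[0.4,[-0.84,0.97,0.4],0],[0.4,[-0.84,0.97,0.4],0],[0.4,[-0.84,0.97,0.4],0],[0.4,[-0.84,0.97,0.4],0],[0.4,[-0.84,0.97,0.4],0],[0.4,[-0.84,0.97,0.4],0],[0.4,[0,0,0.28],0],[0.4,[0,0,0],0],[0.4,[0,0,0],0]]' >/dev/null
python3 - <<'E'
from h import *
rep(); go([594.2,195,91],0.069); snap('wrist','w1')
E
```

```text
t 2.85 tcp [595.4 195.7 249.7] F [-0.3  0.7 -0.1] gap 51.5 gf 0.0
xaxis [-0.07   0.998  0.   ] y [ 0.998  0.07  -0.001] z [-0.001 -0.    -1.   ] j6 0.19
shift units [-0.03 -0.05  7.94]
spin units (tool z down => -) 0.01
```

View pics/w1.png

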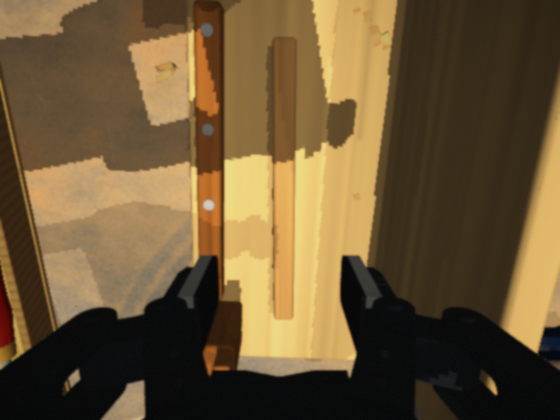

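The wrist view shows the short bar (283,40–318) centred between the fingers (≈215 and ≈345), stop at 208. Descend and grip.

```bash
python3 -m handwheel '[[0.4,[0,0,1],0],[0.4,[0,0,1],0],[0.4,[0,0,1],0],[0.4,[0,0,1],0],[0.4,[0,0,1],0],[0.4,[0,0,1],0],[0.4,[0,0,1],0],[0.4,[0,0,0.9],0],[0.4,[0,0,0],0],[0.4,[0,0,0],0]]' 50
python3 -m handwheel '[[1,[0,0,0],0],[1,[0,0,0],0],[1,[0,0,0],0],[1,[0,0,0],0],[1,[0,0,0],0],[1,[0,0,-0.5],0],[1,[0,0,-1],0],[1,[0,0,-1],0],[1,[0,0,-1],0],[1,[0,0,-1],0],[1,[0,0,-1],0],[1,[0,0,-1],0]]' 50
```

```text
t: 3.73
ee_pos: [595.2, 196.2, 92.5]
tool_rot: [-0.0, 0.682, 0.731, -0.0]
force: [0.3, 0.6, -0.2]
finger_gap: 51.1
grip_force: 0.0
t: 4.73
ee_pos: [595.5, 195.4, 223.8]
tool_rot: [-0.0, 0.683, 0.731, -0.0]
force: [0.7, 0.0, -2.1]
finger_gap: 16.5
grip_force: 50.7
```

```bash
python3 -m handwheel '[[1,[0,0,-1],0],[1,[0,0,-1],0],[1,[0,0,-1],0],[1,[0,0,-1],0],[1,[0,0,-1],0],[1,[-0.9,-0.3,0],0],[1,[-0.9,-0.3,0],0],[1,[-0.9,-0.3,0],0],[1,[-0.9,-0.3,0],0],[1,[-0.9,-0.3,0],0],[1,[-0.9,-0.3,0],0],[1,[-0.9,-0.3,0],0]]' >/dev/null
python3 -m handwheel '[[1,[-0.9,-0.3,0],0],[1,[-0.9,-0.3,0],0],[1,[-0.9,-0.3,0],0],[1,[-0.9,-0.3,0],0],[1,[-0.9,-0.3,0],0],[1,[-0.9,-0.3,0],0],[1,[-0.9,-0.3,0],0],[1,[-0.9,-0.3,0],0],[1,[-0.9,-0.3,0],0],[1,[-0.9,-0.3,0],0],[1,[-0.9,-0.3,0],0],[1,[-0.9,-0.3,0],0]]' >/dev/null
python3 -m handwheel '[[1,[0,0,0],1],[1,[0,0,0],1],[1,[0,0,0],1],[1,[0,0,0],1],[1,[0,0,0],1],[1,[0,0,0],1],[1,[0,0,0],1],[1,[0,0,0],1],[1,[0,0,0],1],[1,[0,0,0],1],[1,[0,0,0],1],[1,[0,0,0],1]]' >/dev/null
python3 -m handwheel '[[1,[0,0,0],1],[1,[0,0,0],1],[1,[0,0,0],1],[1,[0,0,0],1],[1,[0,0,0],0.4],[1,[0,0,0],0]]'
python3 - <<'E'
from h import *
rep(); go([500,-180,82],-1.571)
E
```

```text
t: 8.23
ee_pos: [505.0, -153.4, 322.8]
tool_rot: [-0.0, 1.0, -0.001, 0.0]
force: [-0.2, 0.4, -1.0]
finger_gap: 16.4
grip_force: 50.7
t 8.23 tcp [ 505.  -153.4  322.8] F [-0.2  0.4 -1. ] gap 16.4 gf 50.7
xaxis [ 1.    -0.003  0.   ] y [-0.003 -1.    -0.   ] z [ 0.  0. -1.] j6 1.21
shift units [-0.25  1.33 12.04]
spin units (tool z down => -) -0.02
```

```bash
python3 -m handwheel '[[1,[-0.2,0.7,1],0],[1,[0,0.7,1],0],[1,[0,0,1],0],[1,[0,0,1],0],[1,[0,0,1],0],[1,[0,0,1],0],[1,[0,0,1],0],[1,[0,0,1],0],[1,[0,0,1],0],[1,[0,0,1],0],[1,[0,0,1],0],[1,[0,0,0.9],0]]'
python3 -m handwheel '[[1,[0,0,0.1],0],[1,[0,0,0.1],0],[1,[0,0,0.05],0],[1,[0,0,0],0]]'
```

```text
t: 9.23
ee_pos: [501.0, -181.3, 83.4]
tool_rot: [-0.0, 1.0, 0.0, -0.0]
force: [-0.4, 1.0, -1.5]
finger_gap: 16.4
grip_force: 50.7
t: 9.57
ee_pos: [501.6, -181.6, 80.3]
tool_rot: [0.0, 1.0, -0.0, 0.001]
force: [-0.6, 0.5, -0.5]
finger_gap: 16.7
grip_force: 50.7
```

```bash
python3 -m handwheel '[[1,[0,0,0.07],0],[1,[0,0,0],0],[0.5,[0,0,0],0],[0.5,[0,0,0],0],[0.5,[0,0,0],0],[0.5,[0,0,-0.5],0],[0.5,[0,0,-1],0],[0.5,[0,0,-1],0],[0.5,[0,0,-1],0],[0.5,[0,0,-1],0],[0.5,[0,0,-1],0],[0.5,[0,0,-1],0]]' 50
python3 - <<'E'
from h import *
rep(); go([470,-101,200],-1.571)
snap('top','top1')
E
```

```text
t: 10.57
ee_pos: [501.1, -181.4, 209.8]
tool_rot: [0.0, 1.0, -0.001, 0.0]
force: [0.4, -0.9, -0.2]
finger_gap: 42.5
grip_force: 0.0
t 10.57 tcp [ 501.1 -181.4  209.8] F [ 0.4 -0.9 -0.2] gap 42.5 gf 0.0
xaxis [ 1.    -0.001  0.001] y [-0.001 -1.     0.   ] z [ 0.001 -0.    -1.   ] j6 1.16
shift units [-1.56 -4.02  0.49]
spin units (tool z down => -) -0.01
```

View pics/top1.png

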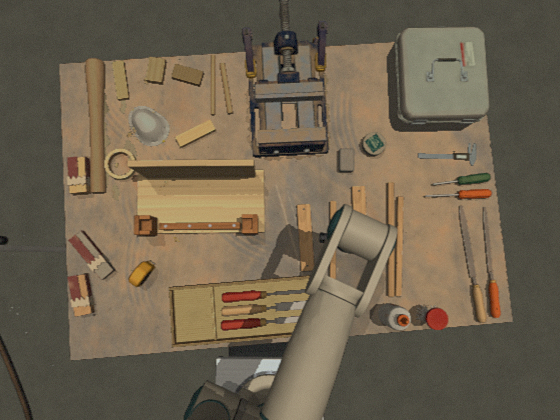

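Short bar lies at px x≈333, and the middle bar has been bumped towards the long one (now x≈400). Next: slat 1, gripped 30 mm from its far end.

```bash
python3 -m handwheel '[[0.3,[0,0,0],-0.75],[0.3,[0.8,-0.8,0],0],[0.3,[0.8,-0.8,0],0],[0.3,[0.8,-0.8,0],0],[0.3,[0.8,-0.8,0],0],[0.3,[0.86,-0.78,0],0],[0.3,[0,0,1],0],[0.3,[0,0,1],0],[0.3,[0,0,1],0],[0.3,[0,0,1],0],[0.3,[0,0,1],0],[0.3,[0,0,0],0]]' 30
python3 - <<'E'
from h import *
rep(); go([576,-95.9,76],-1.496); snap('wrist','w2')
E
```

```text
t: 11.62
ee_pos: [574.3, -95.6, 103.7]
tool_rot: [-0.001, 0.999, 0.037, -0.004]
force: [-0.8, -0.0, -0.3]
finger_gap: 59.6
grip_force: 0.0
t 11.62 tcp [574.3 -95.6 103.7] F [-0.8 -0.  -0.3] gap 59.6 gf 0.0
xaxis [ 0.997  0.074 -0.007] y [ 0.074 -0.997 -0.002] z [-0.007  0.002 -1.   ] j6 1.27
shift units [0.09 0.03 1.38]
spin units (tool z down => -) -0.01
```

View pics/w2.png

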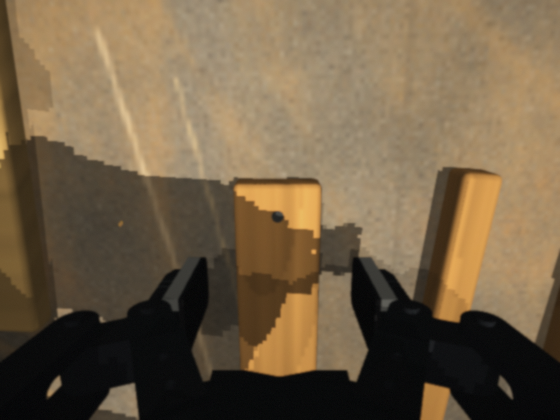

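Slat 1 sits centred between the fingers (235–321 against 207/352). Grip and lift.

```bash
python3 -m handwheel '[[0.3,[0.09,0,0.7],0],[0.3,[0,0,0.68],0],[0.3,[0,0,0],0],[1,[0,0,0],0],[1,[0,0,0],0],[1,[0,0,0],0],[1,[0,0,0],0]]' 25
python3 -m handwheel '[[1,[0,0,-0.5],0],[1,[0,0,-1],0],[1,[0,0,-1],0],[1,[0,0,-1],0],[1,[0,0,-1],0],[1,[0,0,-1],0],[1,[0,0,-1],0],[1,[0,0,-1],0],[1,[0,0,-1],0],[1,[0,0,-1],0],[1,[0,0,-1],0],[1,[0,0,-1],0]]' 25
python3 - <<'E'
from h import *
snap('side','side1',(180,150,400,300),3)
E
```

```text
t: 12.25
ee_pos: [578.5, -96.0, 81.0]
tool_rot: [0.0, 0.999, 0.037, 0.001]
force: [0.1, 0.5, -0.0]
finger_gap: 39.3
grip_force: 25.2
t: 13.25
ee_pos: [577.8, -95.9, 312.4]
tool_rot: [0.0, 0.999, 0.037, 0.001]
force: [0.7, 0.6, -1.7]
finger_gap: 39.1
grip_force: 25.4
```

View pics/side1.png

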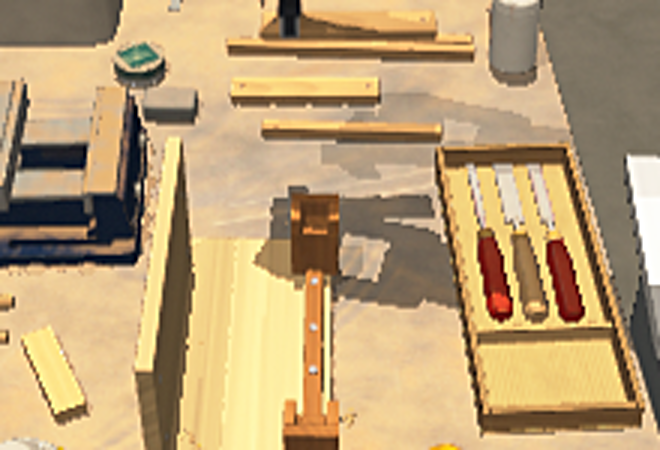

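```bash
python3 -m handwheel '[[1,[0,0,0],0.43],[1,[0,-0.5,0],0],[1,[0,-1,0],0],[1,[0,-1,0],0],[1,[0,-1,0],0],[1,[0,-1,0],0],[1,[0,-1,0],0],[1,[0,-1,0],0],[1,[0,-1,0],0],[1,[0,-1,0],0],[1,[0,-1,0],0],[1,[0,-1,0],0]]' >/dev/null
python3 -m handwheel '[[1,[0,-1,0],0],[1,[0,-1,0],0],[1,[0,-1,0],0],[1,[0,-1,0],0],[1,[0,-1,0],0],[1,[0.4,-1,0],0],[1,[0.8,-1,0],0],[1,[1,-0.7,0],0],[1,[1,-0.3,0],0],[1,[1,0,0],0],[1,[0.5,0,0],0],[1,[0,0,0],0]]'
python3 - <<'E'
from h import *
rep(); go([661.5,276.6,290],0.031-1.571); snap('wrist','w3')
E
```

```text
t: 15.3
ee_pos: [661.5, 277.2, 308.1]
tool_rot: [0.0, 1.0, 0.016, -0.001]
force: [-0.1, -0.6, -2.6]
finger_gap: 39.5
grip_force: 25.4
t 15.3 tcp [661.5 277.2 308.1] F [-0.1 -0.6 -2.6] gap 39.5 gf 25.4
xaxis [ 1.     0.031 -0.002] y [ 0.031 -1.     0.001] z [-0.002 -0.001 -1.   ] j6 1.88
shift units [0.   0.03 0.91]
spin units (tool z down => -) 0.01
```

View pics/w3.png

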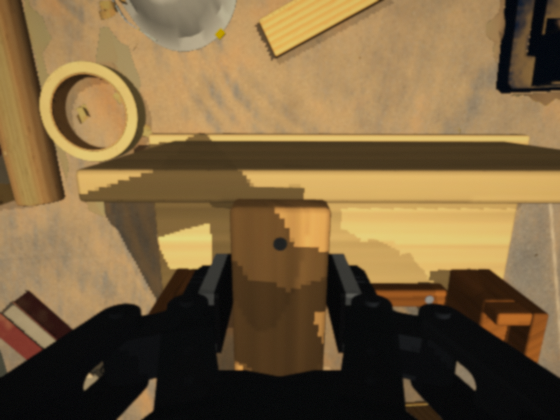

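```bash
python3 - <<'E'
from h import *
print([at('w3',280,207,z) for z in (235,245,255)], at('w3',280,203,195), json.load(open('pics/w3.json'))['position'])
# predict droop: near-edge pixels for pivot at (661.5,277,z 236), slat direction pitch a
for a in (0,.1,.2,.3,.5,.7):
    e=np.array([np.cos(a),.031,np.sin(a)]); n=np.array([-np.sin(a),0,np.cos(a)])
    c=np.array([661.5,277.,236])
    print(a,[np.round(pix('w3',c+e*s+n*8+np.array([0,w,0])),0) for s,w in((27,20),(27,-20),(-40,20),(-40,-20))], np.round(pix('w3',c+e*17+n*8),0))
E
```

```text
[array([690.3, 277.8, 235. ]), array([693. , 277.9, 245. ]), array([695.7, 278. , 255. ])] [681.6 277.4 195. ] [728.8305786110352, 279.4086914020711, 377.3037396190275]
0 [array([228., 216.]), array([331., 219.]), array([234., 364.]), array([325., 366.])] [280. 242.]
0.1 [array([227., 220.]), array([332., 223.]), array([235., 359.]), array([324., 361.])] [280. 245.]
0.2 [array([226., 225.]), array([333., 229.]), array([236., 353.]), array([323., 355.])] [280. 249.]
0.3 [array([225., 231.]), array([334., 234.]), array([237., 347.]), array([322., 349.])] [280. 254.]
0.5 [array([223., 245.]), array([335., 248.]), array([239., 334.]), array([321., 336.])] [279. 263.]
0.7 [array([222., 260.]), array([335., 263.]), array([240., 319.]), array([319., 321.])] [279. 273.]
```

```bash
python3 -m handwheel '[[1,[0,0,0.8],0],[1,[0,0,0.8],0],[1,[0,0,0.15],0],[1,[0,0,0.15],0],[1,[0,0,0.15],0],[1,[0,0,0],0]]' 25
python3 -m handwheel '[[1,[0,0,0.15],0],[1,[0,0,0.15],0],[1,[0,0,0.1],0],[1,[0,0,0],0]]' 25
python3 - <<'E'
from h import *
snap('side','side2',(180,110,400,300),3); snap('wrist','w4')
E
```

```text
t: 15.85
ee_pos: [659.9, 277.3, 272.3]
tool_rot: [-0.001, 1.0, 0.016, 0.001]
force: [-4.0, -0.8, 4.3]
finger_gap: 39.5
grip_force: 27.3
t: 16.18
ee_pos: [660.0, 277.3, 265.7]
tool_rot: [-0.001, 1.0, 0.016, 0.002]
force: [-8.1, -1.2, 9.7]
finger_gap: 39.2
grip_force: 31.9
```

View pics/side2.png

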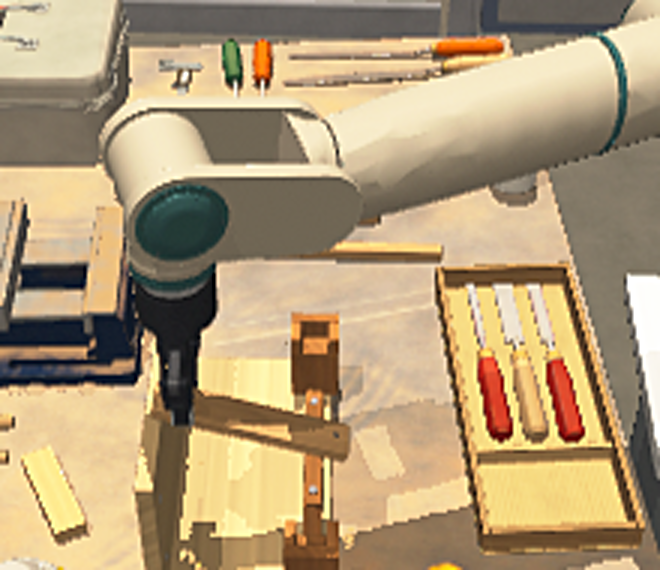

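Slat 1 is pitching foot-down over the board edge (side view: from (195,400) to (345,440)). Continue pressing gently.

```bash
python3 -m handwheel '[[1,[0,0,0.15],0],[1,[0,0,0.15],0],[1,[0,0,0.15],0],[1,[0,0,0],0]]' 25
python3 -m handwheel '[[1,[0,0,0.15],0],[1,[0,0,0.15],0],[1,[0,0,0],0]]' 25
python3 - <<'E'
from h import *
rep();snap('side','side3',(180,110,400,300),3); snap('wrist','w5')
E
```

```text
t: 16.62
ee_pos: [660.3, 277.3, 257.7]
tool_rot: [-0.001, 1.0, 0.016, 0.003]
force: [-7.2, -0.8, 11.1]
finger_gap: 39.1
grip_force: 37.9
t: 16.87
ee_pos: [660.6, 277.3, 252.9]
tool_rot: [-0.001, 1.0, 0.016, 0.004]
force: [-6.9, -0.9, 14.3]
finger_gap: 39.0
grip_force: 42.3
t 16.87 tcp [660.6 277.3 252.9] F [-6.9 -0.9 14.3] gap 39.0 gf 42.3
xaxis [0.999 0.031 0.007] y [ 0.032 -1.    -0.003] z [ 0.007  0.003 -1.   ] j6 1.89
```

View pics/side3.png

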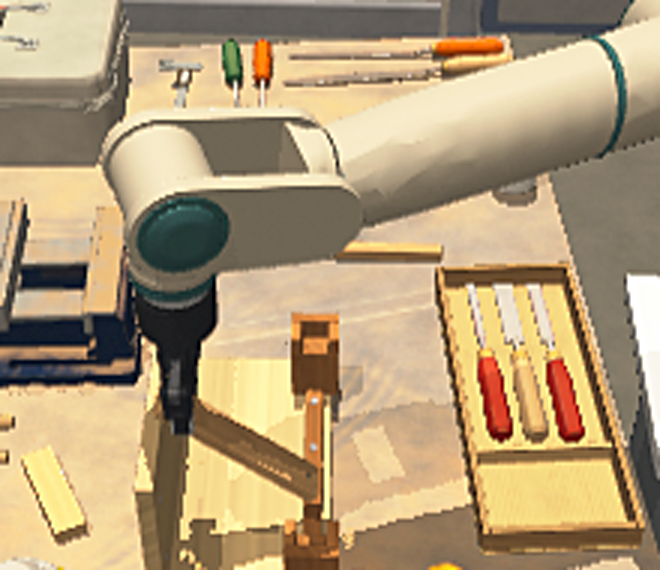

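```bash
python3 - <<'E'
from h import *
for a in (.3,.4,.5,.6,.7,.8,.9):
    e=np.array([np.cos(a),.031,np.sin(a)]); n=np.array([-np.sin(a),0,np.cos(a)])
    c=np.array([660.6,277.,181])
    f=lambda p:tuple(((np.array(pix('side3',p))-[180,110])*3).round().astype(int))
    print(a,f(c-e*169+n*8+[0,20,0]),f(c-e*169-n*8+[0,20,0]),f(c-e*169+n*8+[0,-20,0]))
E
```

```text
0.3 (np.int64(350), np.int64(458)) (np.int64(345), np.int64(468)) (np.int64(351), np.int64(428))
0.4 (np.int64(344), np.int64(468)) (np.int64(338), np.int64(477)) (np.int64(345), np.int64(438))
0.5 (np.int64(338), np.int64(478)) (np.int64(330), np.int64(487)) (np.int64(339), np.int64(448))
0.6 (np.int64(329), np.int64(487)) (np.int64(320), np.int64(495)) (np.int64(331), np.int64(457))
0.7 (np.int64(320), np.int64(496)) (np.int64(310), np.int64(503)) (np.int64(321), np.int64(466))
0.8 (np.int64(309), np.int64(503)) (np.int64(298), np.int64(510)) (np.int64(311), np.int64(473))
0.9 (np.int64(298), np.int64(510)) (np.int64(286), np.int64(516)) (np.int64(299), np.int64(480))
```

```bash
python3 -m handwheel '[[1,[0,0,0.15],0],[1,[0,0,0.15],0],[1,[0,0,0.15],0],[1,[0,0,0],0],[1,[0,0,0],0]]' 25
python3 - <<'E'
from h import *
rep();snap('side','side4',(180,110,400,300),3)
for a in (.7,.8,.9,1,1.1):
    e=np.array([np.cos(a),.031,np.sin(a)]); n=np.array([-np.sin(a),0,np.cos(a)])
    c=np.array([660.6,277.,173])
    f=lambda p:tuple(((np.array(pix('side3',p))-[180,110])*3).round().astype(int).tolist())
    print(a,f(c-e*169+n*8+[0,20,0]),f(c-e*169-n*8+[0,20,0]),f(c-e*169+n*8+[0,-20,0]))
E
```

```text
t: 17.38
ee_pos: [660.8, 277.6, 245.6]
tool_rot: [-0.002, 1.0, 0.016, 0.005]
force: [-9.5, -1.8, 20.3]
finger_gap: 38.9
grip_force: 50.6
t 17.38 tcp [660.8 277.6 245.6] F [-9.5 -1.8 20.3] gap 38.9 gf 50.6
xaxis [0.999 0.032 0.009] y [ 0.032 -0.999 -0.004] z [ 0.009  0.004 -1.   ] j6 1.89
0.7 (320, 501) (310, 508) (321, 471)
0.8 (309, 508) (298, 515) (311, 478)
0.9 (298, 515) (286, 521) (300, 485)
1 (285, 521) (272, 526) (287, 491)
1.1 (272, 526) (258, 530) (274, 496)
```

View pics/side4.png

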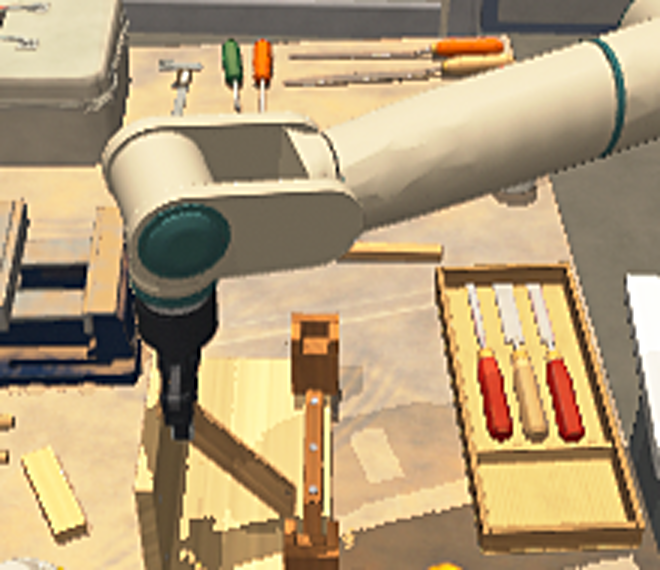

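Slat 1 now pitched ≈0.9 rad (foot end at crop (293,500)). Press 3 mm more, back off the board, then lower the foot behind the stop.

```bash
python3 -m handwheel '[[1,[0,0,0.2],0],[1,[0,0,0],0],[1,[0,0,0],0]]' 25
python3 -m handwheel '[[1,[-0.2,0,-0.2],0],[1,[-0.2,0,0],0],[1,[0,0,0],0],[1,[0,0,0],0]]' 25
python3 - <<'E'
from h import *
rep();snap('side','side5')
a=cv2.imread('pics/raw_side5.png');b=cv2.imread('pics/raw_side0.png')
d=np.abs(a.astype(int)-b).max(2)>25
# lowest/rightmost changed pixels in region of foot (raw coords)
for r in range(250,290): 
    c=np.where(d[r,243:282])[0]
    if len(c): print(r,c.min()+243,c.max()+243,end=' | ')
for an in (.8,.9,1,1.1,1.2):
    e=np.array([np.cos(an),.031,np.sin(an)]); n=np.array([-np.sin(an),0,np.cos(an)])
    s=robot.state()['ee_pos']; c=np.array(s)-[0,0,72]
    print('\n',an,[np.round(pix('side5',c-e*169+q),0).tolist() for q in (n*8+[0,20,0],-n*8+[0,20,0],n*8-[0,20,0])])
E
```

```text
t: 17.68
ee_pos: [660.5, 277.8, 242.1]
tool_rot: [-0.002, 1.0, 0.016, 0.004]
force: [-12.1, -1.7, 21.5]
finger_gap: 39.1
grip_force: 55.0
t: 18.02
ee_pos: [652.3, 276.5, 236.7]
tool_rot: [0.0, 1.0, 0.016, -0.0]
force: [-0.6, -0.0, -1.6]
finger_gap: 39.0
grip_force: 51.8
t 18.02 tcp [652.3 276.5 236.7] F [-0.6 -0.  -1.6] gap 39.0 gf 51.8
xaxis [ 1.     0.031 -0.001] y [ 0.031 -1.     0.   ] z [-0.001 -0.    -1.   ] j6 1.89
250 243 281 | 251 243 270 | 252 243 269 | 253 243 268 | 254 243 270 | 255 243 268 | 256 243 268 | 257 243 268 | 258 243 268 | 259 243 268 | 260 247 268 | 261 247 268 | 262 249 268 | 263 250 268 | 264 251 267 | 265 253 281 | 266 254 281 | 267 255 281 | 268 255 281 | 269 258 281 | 270 258 281 | 271 259 276 | 272 260 277 | 273 261 278 | 274 262 279 | 275 263 279 | 276 263 279 | 277 262 281 | 278 262 281 | 279 262 281 | 280 262 281 | 281 262 281 | 282 247 281 | 283 246 281 | 284 245 281 | 285 245 281 | 286 246 281 | 287 244 281 | 288 245 280 | 289 243 278 | 
 0.8 [[286.0, 281.0], [282.0, 283.0], [286.0, 271.0]]

 0.9 [[282.0, 283.0], [278.0, 285.0], [282.0, 273.0]]

 1 [[278.0, 285.0], [273.0, 287.0], [278.0, 275.0]]

 1.1 [[273.0, 287.0], [269.0, 288.0], [274.0, 277.0]]

 1.2 [[268.0, 288.0], [264.0, 289.0], [269.0, 278.0]]
```

```bash
python3 -m handwheel '[[1,[0,0,0.2],0],[1,[0,0,0.1],0],[1,[0,0,0],0]]' 25
python3 -m handwheel '[[1,[0,0,0.15],0],[1,[0,0,0],0]]' 25
python3 -m handwheel '[[1,[0,0,0.15],0],[1,[0,0,0],0]]' 25
```

```text
t: 18.32
ee_pos: [652.6, 276.4, 229.7]
tool_rot: [0.0, 1.0, 0.015, -0.001]
force: [0.2, 0.4, -1.2]
finger_gap: 39.1
grip_force: 51.8
t: 18.48
ee_pos: [652.7, 276.4, 227.4]
tool_rot: [0.0, 1.0, 0.015, -0.0]
force: [-0.5, -0.3, -1.5]
finger_gap: 39.2
grip_force: 51.8
t: 18.65
ee_pos: [652.6, 276.5, 224.6]
tool_rot: [0.0, 1.0, 0.015, -0.0]
force: [0.1, 0.4, -1.3]
finger_gap: 39.1
grip_force: 51.8
```

```bash
for i in 1; do python3 -m handwheel '[[1,[0,0,0.12],0],[1,[0,0,0],0]]' | sed -n '2p;4p'; python3 -m handwheel '[[1,[0,0,0.12],0],[1,[0,0,0],0]]' | sed -n '2p;4p'; python3 -m handwheel '[[1,[0,0,0.12],0],[1,[0,0,0],0]]' | sed -n '2p;4p'; done
```

```text
ee_pos: [652.6, 276.5, 222.4]
force: [0.5, -0.4, -1.3]
ee_pos: [652.6, 276.5, 220.0]
force: [0.4, -0.6, -1.9]
ee_pos: [653.0, 276.5, 218.9]
force: [0.6, -0.2, 2.7]
```

```bash
python3 -m handwheel '[[1,[-0.12,0,-0.05],0],[1,[0,0,0],0]]' | sed -n '2p;4p'; python3 -m handwheel '[[1,[-0.12,0,0],0],[1,[0,0,0],0]]' | sed -n '2p;4p'; python3 -m handwheel '[[1,[-0.12,0,0],0],[1,[0,0,0],0]]' | sed -n '2p;4p'
python3 - <<'E'
from h import *
snap('wrist','w6');snap('side','side6',(180,110,400,300),3)
E
```

```text
ee_pos: [650.0, 276.6, 219.3]
force: [0.2, 0.3, -1.3]
ee_pos: [647.9, 276.4, 219.5]
force: [3.0, -0.3, 0.3]
ee_pos: [646.3, 276.2, 220.4]
force: [5.8, -0.0, 1.3]
```

View pics/side6.png

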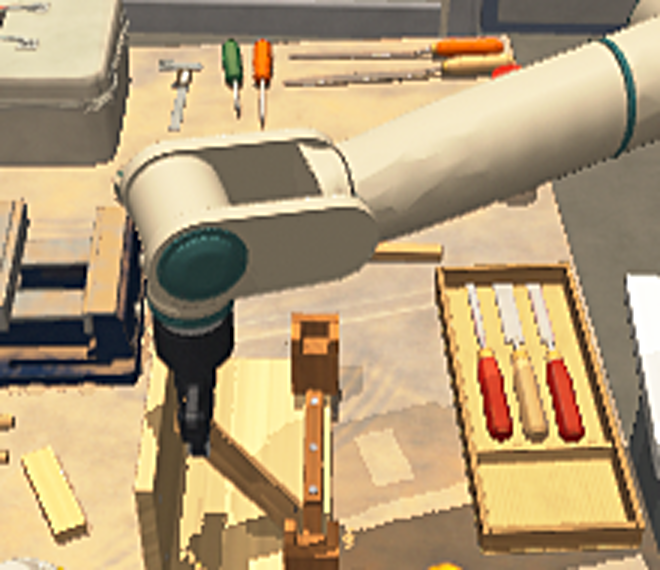

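Slat 1's foot is at the stop, its top just short of the board. Rotate it about the foot to the board.

```bash
python3 -m handwheel '[[1,[0.12,0,0.12],0],[1,[0.1,0,0.08],0],[1,[0,0,0],0]]' | sed -n '2p;4p'; python3 -m handwheel '[[1,[0.08,0,0.08],0],[1,[0,0,0],0]]' | sed -n '2p;4p';python3 -m handwheel '[[1,[0.08,0,0.08],0],[1,[0,0,0],0]]' | sed -n '2p;4p'
```

```text
ee_pos: [650.7, 276.4, 217.3]
force: [2.9, -0.6, 9.0]
ee_pos: [652.4, 276.5, 216.2]
force: [3.6, -0.3, 11.0]
ee_pos: [654.1, 276.5, 214.9]
force: [3.0, -1.0, 10.9]
```

```bash
python3 -m handwheel '[[1,[0.08,0,0.05],0],[1,[0,0,0],0]]' | sed -n '2p;4p';python3 -m handwheel '[[1,[0.08,0,0.05],0],[1,[0,0,0],0]]' | sed -n '2p;4p';python3 -m handwheel '[[1,[0.08,0,0.05],0],[1,[0,0,0],0]]' | sed -n '2p;4p'
```

```text
ee_pos: [655.3, 276.7, 214.2]
force: [1.5, -0.3, 11.5]
ee_pos: [655.7, 276.8, 214.0]
force: [-9.5, -3.3, 18.8]
ee_pos: [656.1, 276.9, 213.9]
force: [-20.0, -7.1, 24.3]
```

```bash
python3 -m handwheel '[[1,[-0.08,0,-0.06],0],[1,[0,0,0],0]]' | sed -n '2p;4p'; python3 -m handwheel '[[0.35,[0,0,0],0],[0.35,[0,0,0],0],[0.35,[0,0,0],0],[0.35,[0,0,0],0]]'| sed -n '2p;4,6p'; python3 -m handwheel '[[0.35,[0,0,-0.5],0],[0.35,[0,0,-1],0],[0.35,[0,0,-1],0],[0.35,[0,0,-1],0],[0.35,[0,0,-1],0],[0.35,[0,0,-1],0]]'| sed -n '2p;4,6p'
python3 - <<'E'
from h import *
snap('wrist','w7',(120,60,470,420),1.6); snap('top','top2'); rep()
E
```

```text
ee_pos: [655.7, 276.8, 214.0]
force: [-7.5, -3.1, 16.6]
ee_pos: [656.1, 276.6, 209.0]
force: [0.1, 0.5, -0.3]
finger_gap: 55.6
grip_force: 0.0
ee_pos: [656.1, 276.6, 321.8]
force: [0.4, -0.5, 0.6]
finger_gap: 55.6
grip_force: 0.0
t 21.93 tcp [656.7 276.8 325.7] F [-0.6 -0.1  0.5] gap 55.6 gf 0.0
xaxis [0.999 0.031 0.008] y [ 0.031 -1.    -0.003] z [ 0.008  0.003 -1.   ] j6 1.89
```

View pics/w7.png

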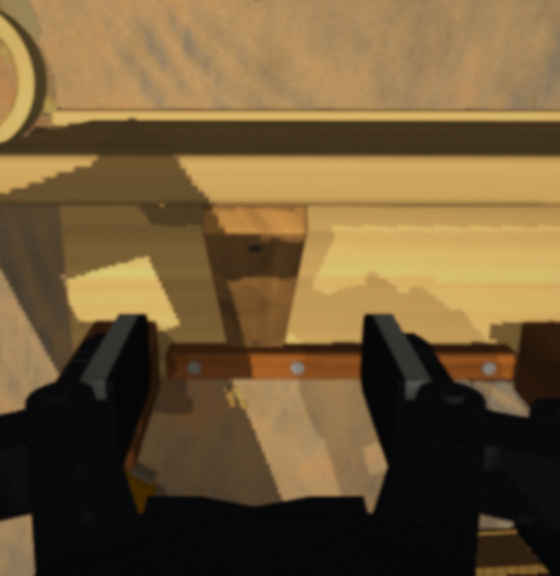

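Slat 1 leans squarely: top edge at (205–307, 205) on the board, foot behind the stop. Now re-measure slat 2 and bars numerically.

```bash
cat >> h.py <<'E'
def blobs(fn,z,amin=150,roi=(296,170,425,305),th=None):
    im=cv2.imread('pics/raw_'+fn+'.png'); x0,y0,x1,y1=roi; c=cv2.resize(im[y0:y1,x0:x1],None,fx=4,fy=4,interpolation=cv2.INTER_CUBIC)
    lab=cv2.cvtColor(cv2.GaussianBlur(c,(5,5),0),cv2.COLOR_BGR2LAB); b=lab[:,:,2]
    t,m=cv2.threshold(b,th or 0,255,cv2.THRESH_BINARY+(0 if th else cv2.THRESH_OTSU)); print('th',t)
    for k in cv2.findContours(m,cv2.RETR_EXTERNAL,cv2.CHAIN_APPROX_NONE)[0]:
        if cv2.contourArea(k)<amin*16: continue
        q=cv2.boxPoints(cv2.minAreaRect(k)); w=np.array([at(fn,(u+.5)/4-.5+x0,(v+.5)/4-.5+y0,z) for u,v in q])[:,:2]
        e1,e2=w[1]-w[0],w[2]-w[1]; L,W=(e1,e2) if np.linalg.norm(e1)>np.linalg.norm(e2) else (e2,e1)
        L=L*np.sign(L[0]); print('c',w.mean(0).round(1),'len',np.linalg.norm(L).round(1),'w',np.linalg.norm(W).round(1),'dir',np.arctan2(L[1],L[0]).round(3))
E
python3 - <<'E'
from h import *
blobs('top0',17); blobs('top2',17)
for v in (188,): print(at('w7',248,v,173),at('w7',312,v,173))
print(at('w7',120+235/1.6,60+343/1.6,30),at('w7',120+285/1.6,60+343/1.6,30))
E
```

```text
th 149.0
c [371.1 -97. ] len 47.5 w 39.6 dir -1.558
c [ 506.  -100.5] len 199.4 w 40.9 dir 0.08
c [ 502.8 -429.2] len 298.4 w 59.9 dir -0.039
c [ 564.8 -265.3] len 200.5 w 43.2 dir 0.041
c [ 526.  -368.3] len 383.1 w 65.5 dir 0.067
th 147.0
c [ 347.8 -100.7] len 86.5 w 53.5 dir 0.096
c [ 377.8 -444.6] len 111.4 w 44.8 dir 0.355
c [ 500.3 -183.3] len 234.0 w 19.2 dir -0.001
c [ 524.  -350.1] len 382.4 w 223.3 dir -0.014
[676.3 296.6 173. ] [677.5 257.1 173. ]
[549.8 286.9  30. ] [550.8 252.8  30. ]
```

```bash
python3 -m handwheel '[[0.3,[-1,0.5,0],-0.11],[0.3,[-1,1,0],0],[0.3,[-1,1,0],0],[0.3,[-1,1,0],0],[0.3,[0,1,0],0],[0.3,[0,1,0],0],[0.3,[0,1,0],0],[0.3,[0,1,0],0],[0.3,[0,1,0],0],[0.3,[0,1,0],0],[0.3,[0,1,0],0],[0.3,[0,1,0],0]]' >/dev/null
python3 -m handwheel '[[0.3,[0,1,0],0],[0.3,[0,1,0],0],[0.3,[0,1,0],0],[0.3,[0,1,0],0],[0.3,[0,1,0],0],[0.3,[0,1,0],0],[0.3,[0,1,0],0],[0.3,[0,1,0],0],[0.3,[0,1,0],0],[0.3,[0,1,0],0],[0.3,[0,1,0],0],[0.3,[1,1,0],0]]' >/dev/null
python3 -m handwheel '[[0.3,[1,1,1],0],[0.3,[0.3,1,1],0],[0.3,[0,1,1],0],[0.3,[0,0.5,1],0],[0.3,[0,0,1],0],[0.3,[0,0,1],0],[0.3,[0,0,1],0],[0.3,[0,0,1],0],[0.3,[0,0,0],0],[0.3,[0,0,0],0]]' 
python3 - <<'E'
from h import *
rep(); go([634,-261.5,76],.042-np.pi/2); snap('wrist','w8'); snap('top','top3')
im=cv2.imread('pics/raw_w8.png'); g=cv2.cvtColor(im,cv2.COLOR_BGR2LAB)[:,:,2].astype(int)
for r in range(200,340,20): print(r,g[r,180:390:6])
blobs('top3',18,roi=(370,170,425,305)); blobs('top3',18,roi=(370,170,425,305),th=158)
E
```

```text
t: 24.77
ee_pos: [644.1, -263.8, 158.3]
tool_rot: [-0.001, 1.0, 0.021, -0.002]
force: [0.4, 0.4, 0.3]
finger_gap: 59.4
grip_force: 0.0
t 24.77 tcp [ 644.1 -263.8  158.3] F [0.4 0.4 0.3] gap 59.4 gf 0.0
xaxis [ 0.999  0.042 -0.003] y [ 0.042 -0.999 -0.002] z [-0.003  0.002 -1.   ] j6 1.09
shift units [-0.49 -0.13  4.12]
spin units (tool z down => -) -0.0
200 [141 141 142 142 142 146 144 144 142 142 142 156 163 175 175 174 173 172
 176 177 176 159 154 157 158 155 154 154 156 155 155 156 158 158 159]
220 [141 141 141 142 140 141 141 143 144 143 143 155 154 155 156 154 154 152
 157 156 155 144 144 147 160 159 159 155 155 156 155 156 156 156 156]
240 [142 141 142 141 140 142 141 141 142 143 141 154 151 153 155 153 153 152
 158 157 155 142 151 152 157 158 154 158 158 153 155 156 156 157 157]
260 [140 135 131 130 129 141 142 143 141 139 139 148 147 146 163 169 170 170
 173 174 175 154 157 155 157 156 154 152 151 130 129 131 138 155 153]
280 [131 131 128 128 127 142 141 140 141 137 138 148 147 168 171 169 169 168
 172 169 168 155 156 156 153 155 155 153 152 128 129 127 131 131 131]
300 [128 128 128 128 127 141 141 142 146 153 147 164 169 169 171 169 169 168
 171 168 169 150 152 155 158 156 156 156 155 128 128 128 128 128 132]
320 [129 127 128 128 140 141 149 151 154 155 152 165 173 173 175 174 173 170
 169 170 170 151 152 153 153 154 155 154 153 154 128 128 128 128 127]
th 145.0
c [ 489.1 -386.1] len 357.7 w 148.6 dir -0.015
th 158.0
```

```bash
python3 - <<'E'
from h import *
im=cv2.imread('pics/raw_w8.png'); g=cv2.cvtColor(im,cv2.COLOR_BGR2LAB)[:,:,2].astype(int)
print([(r,int(g[r,262:290].mean())) for r in range(150,205,3)])
for c in(245,304): print(at('w8',c,300,16))
for r in (165,175,185,195): print(r,at('w8',275,r,16))
blobs('top3',18,amin=60,roi=(372,178,420,300),th=151);blobs('top3',18,amin=60,roi=(372,178,420,300),th=154)
im=cv2.imread('pics/raw_top3.png'); L=cv2.cvtColor(im,cv2.COLOR_BGR2LAB)
for r in (195,240,285): print(r,L[r,380:418,2].tolist(),L[r,380:418,0].tolist())
E
```

```text
[(150, 154), (153, 154), (156, 154), (159, 154), (162, 154), (165, 155), (168, 154), (171, 154), (174, 152), (177, 151), (180, 144), (183, 154), (186, 171), (189, 174), (192, 174), (195, 174), (198, 174), (201, 171), (204, 159)]
[ 590.  -243.3   16. ]
[ 591.6 -281.8   16. ]
165 [ 679.4 -259.5   16. ]
175 [ 673.5 -259.7   16. ]
185 [ 667.5 -259.9   16. ]
195 [ 661.3 -260.2   16. ]
th 151.0
c [ 411.3 -357.5] len 154.0 w 16.7 dir -0.008
c [ 433.8 -382.1] len 194.3 w 17.7 dir -0.025
c [ 609.3 -359.2] len 66.8 w 17.4 dir 0.021
th 154.0
c [ 410.9 -357.8] len 151.8 w 14.4 dir -0.008
c [ 433.  -381.9] len 191.3 w 16.0 dir -0.032
195 [129, 130, 132, 137, 141, 140, 140, 139, 153, 158, 159, 158, 159, 154, 149, 148, 145, 139, 133, 133, 135, 133, 133, 132, 133, 135, 134, 133, 138, 144, 144, 144, 144, 145, 143, 143, 144, 145] [3, 19, 28, 75, 100, 93, 70, 60, 105, 148, 155, 150, 144, 134, 131, 141, 119, 83, 55, 54, 58, 60, 62, 59, 64, 65, 60, 58, 91, 151, 173, 170, 166, 168, 165, 168, 168, 161]
240 [144, 141, 142, 142, 141, 142, 139, 140, 140, 141, 142, 141, 142, 142, 141, 140, 138, 150, 156, 155, 158, 158, 150, 141, 142, 144, 145, 147, 147, 148, 148, 148, 149, 149, 150, 149, 151, 151] [148, 139, 137, 135, 138, 129, 119, 113, 118, 126, 123, 122, 132, 136, 138, 112, 66, 104, 133, 132, 139, 144, 125, 112, 120, 122, 133, 142, 145, 144, 144, 143, 144, 145, 141, 148, 149, 152]
285 [146, 143, 144, 144, 143, 143, 139, 138, 151, 155, 158, 158, 159, 156, 148, 145, 154, 159, 160, 159, 160, 153, 143, 145, 145, 147, 145, 144, 143, 143, 145, 144, 145, 145, 147, 148, 149, 150] [142, 128, 129, 136, 139, 116, 76, 60, 90, 130, 143, 143, 149, 139, 103, 70, 124, 151, 156, 150, 154, 137, 125, 140, 144, 139, 139, 139, 137, 138, 139, 140, 146, 141, 137, 143, 141, 147]
```

```bash
python3 -m handwheel '[[0.3,[-0.38,-0.15,0],0],[0.3,[0,0,1],0],[0.3,[0,0,1],0],[0.3,[0,0,1],0],[0.3,[0,0,0.6],0],[0.3,[0,0,0.45],0],[0.3,[0,0,0],0],[0.3,[0,0,0],0]]' 25
python3 - <<'E'
from h import *
go([636.5,-261,77],.042-np.pi/2)
E
```

```text
t: 25.53
ee_pos: [637.5, -261.6, 80.1]
tool_rot: [0.0, 1.0, 0.021, 0.001]
force: [-0.4, -0.5, 0.0]
finger_gap: 59.1
grip_force: 0.0
shift units [-0.05 -0.03  0.15]
spin units (tool z down => -) -0.0
```

```bash
python3 -m handwheel '[[1,[0,0,0],0.11],[1,[0,0,0],0],[1,[0,0,0],0],[1,[0,0,0],0],[1,[0,0,-0.6],0],[1,[-0.5,0,-1],0],[1,[-0.5,0,-1],0],[1,[-0.5,0,-1],0],[1,[-0.5,0,-1],0],[1,[-0.5,0,-1],0],[1,[-0.5,0,-1],0],[1,[0,0,-1],0]]' 25
python3 -m handwheel '[[1,[0,0,-1],0],[1,[0,0,-1],0],[1,[0,-0.5,-1],0],[1,[0,-1,-1],0],[1,[0,-1,0],0],[1,[0,-1,0],0],[1,[0,-1,0],0],[1,[0,-1,0],0],[1,[0,-1,0],0],[1,[0,-1,0],0],[1,[0,-1,0],0],[1,[0,-1,0],0]]' 25|sed -n '2p;4,6p'
python3 -m handwheel '[[1,[0,-1,0],0],[1,[0,-1,0],0],[1,[0,-1,0],0],[1,[0,-1,0],0],[1,[0,-1,0],0],[1,[0,-1,0],0],[1,[0,-1,0],0],[1,[0,-1,0],0],[1,[0,-1,0],0],[1,[0,-1,0],0],[1,[0,-1,0],0],[1,[0,0,0],0]]' 25|sed -n '2p;4,6p'
python3 - <<'E'
from h import *
rep(); go([664,156.7,308],.031-np.pi/2)
E
```

```text
t: 26.53
ee_pos: [575.7, -263.4, 232.8]
tool_rot: [-0.0, 1.0, 0.015, -0.0]
force: [0.9, -0.9, -1.6]
finger_gap: 39.0
grip_force: 25.5
ee_pos: [570.8, -72.3, 311.7]
force: [0.4, 0.9, -1.5]
finger_gap: 38.8
grip_force: 25.5
ee_pos: [563.8, 149.5, 311.5]
force: [-0.7, -0.2, -1.1]
finger_gap: 38.9
grip_force: 25.5
t 28.53 tcp [563.8 149.5 311.5] F [-0.7 -0.2 -1.1] gap 38.9 gf 25.5
xaxis [ 0.999  0.034 -0.   ] y [ 0.034 -0.999 -0.001] z [-0.     0.001 -1.   ] j6 1.73
shift units [ 5.02 -0.19  0.18]
spin units (tool z down => -) 0.03
```

```bash
python3 -m handwheel '[[1,[1,-0.1,0],0],[1,[1,-0.09,0],0],[1,[1,0,0],0],[1,[1,0,0],0],[1,[0.9,0,0],0],[1,[0.1,0,0],0],[1,[0,0,0],0],[1,[0,0,0],0]]' 25 >/dev/null
python3 - <<'E'
from h import *
rep(); go([663,156.7,276],.031-np.pi/2); snap('wrist','w9')
# compare slat end row and board edge row with w3 (slat 1 at same stage): end ~203-207, hole 243
for f in('w3','w9'):
    im=cv2.imread('pics/raw_%s.png'%f); g=cv2.cvtColor(im,cv2.COLOR_BGR2LAB)
    print(f,g[185:260:3,260:300,0].mean(1).astype(int),[ (r,int(np.argmax(np.diff(g[r,215:250,2].astype(int))))+215,int(np.argmin(np.diff(g[r,310:345,2].astype(int))))+310) for r in (225,250,300,340)])
E
```

```text
t 29.2 tcp [663.9 153.  311.2] F [-0.2 -0.3 -1.1] gap 39.1 gf 25.5
xaxis [ 1.     0.031 -0.   ] y [ 0.031 -1.     0.   ] z [-0. -0. -1.] j6 1.71
shift units [-0.04 -0.18  1.76]
spin units (tool z down => -) -0.0
w3 [185 112  99  98  94  60  61  79 125 138 134 129 123 122 119 111 111 110
  95  85  82  75  87  88  88] [(225, 234, 328), (250, 232, 326), (300, 232, 325), (340, 223, 335)]
w9 [181 144 109 110  97 138  65  66  97 135 146 149 141 137 126 126 125 115
 110  98  86  82  84  95  95] [(225, 219, 328), (250, 231, 326), (300, 232, 325), (340, 222, 323)]
```

```bash
python3 -m handwheel '[[1,[0,-0.15,0.8],0],[1,[0,0,0.8],0],[1,[0,0,0.15],0],[1,[0,0,0.15],0],[1,[0,0,0.15],0],[1,[0,0,0.15],0],[1,[0,0,0.15],0],[1,[0,0,0.15],0],[1,[0,0,0],0]]' 25|sed -n '2p;4,6p'
python3 -m handwheel '[[1,[0,0,0.15],0],[1,[0,0,0.15],0],[1,[0,0,0.15],0],[1,[0,0,0.15],0],[1,[0,0,0.15],0],[1,[0,0,0],0]]' 25|sed -n '2p;4,6p'
python3 -m handwheel '[[1,[0,0,0.15],0],[1,[0,0,0.15],0],[1,[0,0,0],0]]' 25|sed -n '2p;4,6p'
```

```text
ee_pos: [663.7, 156.6, 265.8]
force: [-7.5, -0.9, 9.4]
finger_gap: 38.7
grip_force: 33.6
ee_pos: [664.4, 156.6, 253.1]
force: [-7.6, -1.1, 15.3]
finger_gap: 39.0
grip_force: 44.8
ee_pos: [664.8, 156.6, 248.5]
force: [-7.2, -1.7, 20.0]
finger_gap: 38.9
grip_force: 50.5
```

```bash
python3 -m handwheel '[[1,[0,0,0.12],0],[1,[0,0,0],0]]' 25|sed -n '2p;4,6p'
python3 -m handwheel '[[1,[0,0,0.12],0],[1,[0,0,0],0]]' 25|sed -n '2p;4,6p'
python3 -m handwheel '[[1,[0,0,0.12],0],[1,[0,0,0],0]]' 25|sed -n '2p;4,6p'
```

```text
ee_pos: [664.9, 156.7, 247.0]
force: [-8.7, -1.6, 23.2]
finger_gap: 39.2
grip_force: 52.8
ee_pos: [664.9, 156.7, 245.3]
force: [-10.9, -1.7, 25.5]
finger_gap: 39.2
grip_force: 55.4
ee_pos: [664.9, 156.8, 243.3]
force: [-11.7, -2.2, 26.7]
finger_gap: 39.3
grip_force: 58.6
```

```bash
python3 -m handwheel '[[1,[-0.2,0,-0.2],0],[1,[-0.2,0,0],0],[1,[0,0,0],0],[1,[0,0,0],0]]' 25|sed -n '2p;4,6p'
python3 -m handwheel '[[1,[0,0,0.2],0],[1,[0,0,0.2],0],[1,[0,0,0],0]]' 25|sed -n '2p;4p'
python3 -m handwheel '[[1,[0,0,0.15],0],[1,[0,0,0.1],0],[1,[0,0,0],0]]' 25|sed -n '2p;4p'
```

```text
ee_pos: [655.8, 156.1, 236.3]
force: [-0.7, -0.2, -1.7]
finger_gap: 39.0
grip_force: 54.8
ee_pos: [656.4, 156.1, 228.1]
force: [0.1, 0.1, 2.0]
ee_pos: [657.5, 156.1, 226.6]
force: [5.1, -0.4, 8.8]
```

```bash
python3 -m handwheel '[[1,[0,0,-1],0],[1,[0,0,-1],0],[1,[0.2,0,0],0],[1,[0.2,0,0],0],[1,[0,0,0.4],0],[1,[0,0,0],0],[1,[0,0,0],0]]' 25|sed -n '2p;4,6p'
python3 - <<'E'
from h import *
snap('side','s10'); rep()
# slat bottom edge location: dump b channel along columns near foot
im=cv2.imread('pics/raw_s10.png'); L=cv2.cvtColor(im,cv2.COLOR_BGR2LAB)
s=robot.state()['ee_pos']; c=np.array(s)-[0,0,70]
for an in (.7,.8,.9,1.0,1.1):
    e=np.array([np.cos(an),.031,np.sin(an)]); n=np.array([-np.sin(an),0,np.cos(an)])
    print(an,[np.round(pix('s10',c-e*171+q),1).tolist() for q in (n*8+[0,20,0],-n*8+[0,20,0],n*8-[0,20,0])])
for r in range(222,262,3): print(r,L[r,250:292,0].tolist())
E
```

```text
ee_pos: [663.7, 156.3, 252.5]
force: [-0.1, 0.0, -1.3]
finger_gap: 38.9
grip_force: 54.5
t 32.72 tcp [663.8 156.3 253.6] F [ 0.2  1.1 -0.9] gap 39.2 gf 54.5
xaxis [ 1.     0.031 -0.003] y [ 0.031 -1.     0.   ] z [-0.003 -0.001 -1.   ] j6 1.72
0.7 [[287.5, 246.0], [284.4, 248.5], [288.0, 237.2]]
0.8 [[284.1, 248.7], [280.7, 250.8], [284.7, 239.8]]
0.9 [[280.4, 251.0], [276.7, 252.9], [281.0, 242.1]]
1.0 [[276.4, 253.0], [272.4, 254.6], [277.0, 244.2]]
1.1 [[272.1, 254.7], [267.9, 256.1], [272.8, 245.9]]
222 [89, 87, 94, 92, 80, 155, 169, 156, 167, 212, 221, 231, 230, 229, 226, 224, 221, 222, 214, 213, 206, 205, 204, 205, 206, 208, 213, 158, 162, 166, 68, 99, 99, 93, 94, 98, 99, 96, 96, 108, 165, 184]
225 [109, 111, 100, 94, 94, 96, 92, 85, 75, 151, 165, 165, 174, 202, 207, 205, 205, 204, 205, 203, 203, 200, 200, 200, 193, 197, 212, 68, 70, 75, 50, 149, 149, 154, 156, 149, 145, 156, 170, 61, 69, 71]
228 [109, 91, 99, 103, 111, 106, 97, 92, 93, 94, 89, 78, 149, 171, 168, 167, 181, 206, 210, 206, 202, 201, 195, 195, 169, 166, 183, 56, 63, 65, 63, 71, 68, 64, 66, 70, 73, 73, 76, 70, 76, 
[... 1567 characters left out ...]
229, 235, 239, 241, 244, 201, 153, 153, 142, 175, 188, 84, 243, 252, 179, 176]
255 [111, 106, 92, 73, 224, 236, 230, 247, 237, 237, 240, 231, 230, 233, 233, 237, 238, 237, 219, 218, 230, 91, 228, 97, 105, 106, 94, 101, 108, 112, 115, 92, 95, 92, 86, 89, 93, 64, 247, 253, 114, 181]
258 [101, 108, 109, 108, 108, 95, 90, 225, 129, 133, 136, 145, 152, 158, 161, 125, 126, 119, 116, 119, 123, 121, 121, 119, 157, 155, 156, 157, 158, 162, 168, 120, 99, 119, 132, 113, 97, 68, 251, 253, 114, 221]
261 [108, 109, 110, 111, 110, 107, 106, 106, 106, 106, 115, 151, 159, 158, 160, 163, 163, 152, 150, 153, 156, 155, 156, 156, 156, 155, 155, 155, 156, 159, 166, 119, 98, 99, 93, 96, 102, 88, 116, 177, 82, 202]
```

```bash
python3 -m handwheel '[[1,[0.03,0,0.3],0],[1,[0,0,0.15],0],[1,[0,0,0.15],0],[1,[0,0,0.1],0],[1,[0,0,0],0]]' 25|sed -n '2p;4,6p'
python3 -m handwheel '[[1,[0,0,0.15],0],[1,[0,0,0.15],0],[1,[0,0,0],0]]' 25|sed -n '2p;4,6p'
```

```text
ee_pos: [664.6, 156.5, 243.4]
force: [-4.6, -0.9, 5.8]
finger_gap: 38.9
grip_force: 55.4
ee_pos: [664.6, 156.5, 242.9]
force: [-16.4, -2.8, 24.2]
finger_gap: 38.9
grip_force: 57.8
```

```bash
python3 -m handwheel '[[1,[0,0,0.1],0],[1,[0,0,0],0]]' 25|sed -n '2p;4,6p'
python3 -m handwheel '[[1,[0,0,0.1],0],[1,[0,0,0],0]]' 25|sed -n '2p;4,6p'
python3 - <<'E'
from h import *
snap('wrist','w11')
for f in ('w5','w11'):
    im=cv2.imread('pics/raw_%s.png'%f); L=cv2.cvtColor(im,cv2.COLOR_BGR2LAB)
    print(f,[(r,int(L[r,262:298,0].mean())) for r in range(160,330,4)])
E
```

```text
ee_pos: [664.8, 156.5, 242.3]
force: [-17.3, -3.8, 27.7]
finger_gap: 39.0
grip_force: 59.6
ee_pos: [665.1, 156.6, 240.4]
force: [-16.1, -2.1, 27.2]
finger_gap: 38.8
grip_force: 62.8
w5 [(160, 69), (164, 65), (168, 65), (172, 68), (176, 62), (180, 64), (184, 62), (188, 65), (192, 101), (196, 179), (200, 194), (204, 187), (208, 170), (212, 161), (216, 152), (220, 140), (224, 89), (228, 91), (232, 99), (236, 92), (240, 88), (244, 85), (248, 85), (252, 85), (256, 85), (260, 90), (264, 87), (268, 70), (272, 70), (276, 69), (280, 58), (284, 52), (288, 67), (292, 62), (296, 55), (300, 51), (304, 51), (308, 51), (312, 52), (316, 54), (320, 55), (324, 55), (328, 55)]
w11 [(160, 75), (164, 71), (168, 67), (172, 70), (176, 70), (180, 69), (184, 65), (188, 67), (192, 64), (196, 71), (200, 70), (204, 118), (208, 155), (212, 153), (216, 155), (220, 144), (224, 138), (228, 137), (232, 126), (236, 119), (240, 121), (244, 110), (248, 96), (252, 76), (256, 95), (260, 96), (264, 96), (268, 95), (272, 95), (276, 96), (280, 96), (284, 96), (288, 96), (292, 95), (296, 88), (300, 62), (304, 43), (308, 49), (312, 56), (316, 68), (320, 79), (324, 94), (328, 54)]
```

```bash
python3 -m handwheel '[[1,[0,0,0.1],0],[1,[0,0,0.1],0],[1,[0,0,0],0]]' 25|sed -n '2p;4,6p'
python3 -m handwheel '[[1,[0,0,0.1],0],[1,[0,0,0.05],0],[1,[0,0,0],0]]' 25|sed -n '2p;4,6p'
```

```text
ee_pos: [664.9, 157.1, 236.1]
force: [-16.6, -1.3, 26.4]
finger_gap: 38.9
grip_force: 67.0
ee_pos: [664.7, 157.3, 232.9]
force: [-19.4, -1.3, 26.7]
finger_gap: 39.2
grip_force: 69.2
```

```bash
python3 -m handwheel '[[1,[-0.2,0,-0.3],0],[1,[-0.2,0,0],0],[1,[0,0,0],0],[1,[0,0,0],0]]' 25|sed -n '2p;4,6p'
python3 - <<'E'
from h import *
snap('side','s12')
im=cv2.imread('pics/raw_s12.png'); L=cv2.cvtColor(im,cv2.COLOR_BGR2LAB)
s=robot.state()['ee_pos']; c=np.array(s)-[0,0,70]
for an in (.8,.9,1.0,1.1,1.2):
    e=np.array([np.cos(an),.031,np.sin(an)]); n=np.array([-np.sin(an),0,np.cos(an)])
    print(an,[np.round(pix('s12',c-e*171+q),1).tolist() for q in (n*8+[0,20,0],-n*8+[0,20,0],n*8-[0,20,0])])
for r in range(234,268,3): print(r,L[r,255:287,0].tolist())
E
```

```text
ee_pos: [656.5, 156.1, 229.7]
force: [0.2, 0.0, -1.1]
finger_gap: 39.2
grip_force: 65.7
0.8 [[286.3, 253.6], [282.9, 255.7], [286.8, 244.8]]
0.9 [[282.6, 255.9], [278.9, 257.7], [283.2, 247.0]]
1.0 [[278.6, 257.9], [274.7, 259.4], [279.2, 249.0]]
1.1 [[274.4, 259.5], [270.2, 260.8], [275.1, 250.7]]
1.2 [[269.9, 260.9], [265.5, 261.9], [270.6, 252.1]]
234 [106, 108, 93, 88, 89, 79, 143, 143, 136, 196, 246, 230, 231, 231, 228, 219, 226, 225, 225, 227, 230, 239, 66, 68, 72, 68, 68, 68, 68, 68, 71, 73]
237 [88, 96, 100, 105, 97, 86, 84, 78, 132, 153, 147, 133, 202, 238, 228, 220, 225, 225, 225, 227, 228, 238, 77, 65, 71, 70, 70, 67, 67, 67, 70, 75]
240 [237, 195, 110, 83, 92, 98, 106, 93, 85, 86, 81, 154, 149, 139, 178, 221, 231, 226, 225, 227, 228, 235, 120, 61, 70, 67, 59, 114, 151, 108, 109, 118]
243 [225, 227, 229, 251, 186, 95, 93, 102, 106, 107, 101, 99, 94, 156, 149, 146, 133, 169, 229, 231, 225, 225, 239, 107, 110, 114, 103, 168, 162, 212, 214, 163]
246 [225, 227, 224, 241, 240, 224, 212, 115, 91, 98, 102, 105, 104, 94, 90, 151, 161, 156, 139, 152, 225, 229, 235, 148, 151, 153, 1
[... 453 characters left out ...]
96, 75, 195, 250, 248, 252, 225, 92, 92, 90, 94, 97]
258 [104, 106, 135, 141, 147, 151, 157, 164, 126, 110, 117, 117, 110, 106, 109, 112, 112, 97, 101, 109, 103, 92, 240, 251, 251, 251, 181, 95, 117, 133, 112, 98]
261 [107, 106, 107, 105, 106, 115, 152, 156, 160, 161, 163, 165, 153, 151, 154, 157, 156, 157, 157, 156, 156, 155, 154, 153, 156, 165, 117, 93, 94, 92, 95, 102]
264 [107, 111, 110, 108, 103, 102, 107, 110, 105, 118, 169, 164, 150, 151, 154, 155, 155, 155, 156, 156, 155, 157, 154, 156, 161, 162, 131, 189, 190, 88, 92, 103]
267 [122, 112, 108, 104, 105, 107, 103, 101, 107, 108, 105, 96, 193, 163, 152, 150, 148, 146, 145, 142, 195, 195, 192, 193, 198, 205, 134, 184, 180, 183, 93, 100]
```

```bash
python3 -m handwheel '[[1,[0,0,0.12],0],[1,[0,0,0],0]]' 25|sed -n '2p;4p'
python3 -m handwheel '[[1,[0,0,0.12],0],[1,[0,0,0],0]]' 25|sed -n '2p;4p'
python3 -m handwheel '[[1,[0,0,0.12],0],[1,[0,0,0],0]]' 25|sed -n '2p;4p'
```

```text
ee_pos: [656.7, 156.1, 227.1]
force: [0.3, 0.1, -0.9]
ee_pos: [656.8, 156.2, 225.2]
force: [0.0, -0.4, -0.8]
ee_pos: [657.1, 156.2, 224.7]
force: [-0.0, -0.2, 3.8]
```

Foot on the base. Now forward to the stop.

```bash
python3 -m handwheel '[[1,[-0.15,0,-0.05],0],[1,[0,0,0],0]]' 25|sed -n '2p;4p'
python3 -m handwheel '[[1,[-0.15,0,0],0],[1,[0,0,0],0]]' 25|sed -n '2p;4p'
python3 -m handwheel '[[1,[-0.15,0,0],0],[1,[0,0,0],0]]' 25|sed -n '2p;4p'
python3 -m handwheel '[[1,[-0.15,0,0],0],[1,[0,0,0],0]]' 25|sed -n '2p;4p'
```

```text
ee_pos: [653.7, 156.2, 225.1]
force: [0.8, -0.5, 1.9]
ee_pos: [650.7, 156.0, 225.1]
force: [0.4, 0.8, 2.0]
ee_pos: [647.6, 156.0, 225.1]
force: [1.8, -0.4, 2.5]
ee_pos: [644.6, 155.9, 225.0]
force: [1.7, 0.6, 2.7]
```

```bash
python3 -m handwheel '[[1,[-0.15,0,0],0],[1,[0,0,0],0]]' 25|sed -n '2p;4p'
python3 -m handwheel '[[1,[-0.15,0,0],0],[1,[0,0,0],0]]' 25|sed -n '2p;4p'
python3 -m handwheel '[[1,[-0.1,0,0],0],[1,[0,0,0],0]]' 25|sed -n '2p;4p'
```

```text
ee_pos: [641.7, 155.8, 225.1]
force: [2.7, 0.3, 4.0]
ee_pos: [639.7, 155.6, 226.0]
force: [7.6, 0.1, 4.2]
ee_pos: [638.1, 155.6, 226.7]
force: [7.2, 0.9, 5.7]
```

```bash
python3 -m handwheel '[[1,[0.15,0,0.09],0],[1,[0.15,0,0.09],0],[1,[0.15,0,0.1],0],[1,[0,0,0],0]]' 25|sed -n '2p;4,6p'
python3 -m handwheel '[[1,[0.15,0,0.1],0],[1,[0.15,0,0.11],0],[1,[0,0,0],0]]' 25|sed -n '2p;4,6p'
python3 -m handwheel '[[1,[0.1,0,0.08],0],[1,[0,0,0],0]]' 25|sed -n '2p;4p'
python3 -m handwheel '[[1,[0.1,0,0.08],0],[1,[0,0,0],0]]' 25|sed -n '2p;4p'
```

```text
ee_pos: [646.9, 155.8, 221.7]
force: [4.0, -0.8, 12.1]
finger_gap: 39.2
grip_force: 66.7
ee_pos: [653.1, 156.0, 217.9]
force: [4.7, 0.0, 13.1]
finger_gap: 38.8
grip_force: 66.2
ee_pos: [655.0, 156.1, 216.7]
force: [3.9, -1.2, 13.5]
ee_pos: [657.1, 156.1, 215.2]
force: [5.5, -0.2, 14.4]
```

```bash
python3 -m handwheel '[[1,[0.08,0,0.05],0],[1,[0,0,0],0]]' 25|sed -n '2p;4p'
python3 -m handwheel '[[1,[0.08,0,0.05],0],[1,[0,0,0],0]]' 25|sed -n '2p;4p'
python3 -m handwheel '[[1,[0.08,0,0.05],0],[1,[0,0,0],0]]' 25|sed -n '2p;4p'
```

```text
ee_pos: [658.7, 156.1, 214.2]
force: [4.8, 0.2, 13.6]
ee_pos: [660.3, 156.2, 213.0]
force: [5.3, -1.3, 13.6]
ee_pos: [661.7, 156.3, 212.1]
force: [4.5, -1.0, 13.4]
```

```bash
python3 -m handwheel '[[1,[0.06,0,0.03],0],[1,[0,0,0],0]]' 25|sed -n '2p;4p'
python3 -m handwheel '[[1,[0.06,0,0.03],0],[1,[0,0,0],0]]' 25|sed -n '2p;4p'
python3 - <<'E'
from h import *
snap('side','s13'); snap('wrist','w13')
im=cv2.imread('pics/raw_s13.png'); L=cv2.cvtColor(im,cv2.COLOR_BGR2LAB)
for r in range(240,268,3): print(r,L[r,255:287,0].tolist())
E
```

```text
ee_pos: [662.0, 156.4, 211.9]
force: [-3.3, 0.3, 18.0]
ee_pos: [662.3, 156.4, 211.8]
force: [-12.1, -1.9, 22.4]
240 [113, 88, 95, 99, 111, 114, 108, 90, 92, 101, 77, 155, 170, 163, 159, 200, 225, 230, 227, 228, 228, 235, 120, 63, 70, 67, 59, 115, 151, 108, 109, 118]
243 [230, 239, 192, 127, 81, 86, 102, 111, 126, 112, 107, 109, 111, 87, 157, 167, 161, 152, 185, 224, 230, 228, 239, 106, 110, 113, 103, 168, 162, 211, 214, 163]
246 [225, 229, 228, 223, 219, 231, 164, 114, 98, 105, 108, 122, 116, 110, 107, 106, 101, 173, 169, 162, 155, 154, 205, 143, 155, 155, 199, 145, 151, 144, 147, 160]
249 [227, 228, 230, 218, 216, 219, 223, 231, 238, 221, 139, 108, 100, 105, 110, 120, 109, 104, 103, 97, 171, 167, 163, 156, 151, 196, 190, 151, 155, 144, 146, 160]
252 [228, 229, 230, 218, 216, 219, 225, 227, 229, 229, 234, 240, 248, 209, 123, 104, 106, 105, 115, 107, 104, 101, 96, 119, 161, 183, 139, 176, 176, 165, 168, 180]
255 [239, 238, 225, 208, 212, 217, 229, 100, 95, 97, 106, 112, 112, 110, 110, 116, 105, 107, 106, 106, 106, 107, 113, 103, 97, 90, 216, 102, 99, 93, 97, 99]
258 [101, 106, 138, 148, 119, 106, 112, 116, 116, 115, 120, 121, 113, 108, 112, 114, 109, 124, 127, 112, 103, 101, 103, 104, 98, 116, 89, 97, 119, 132, 114, 99]
261 [107, 106, 106, 107, 107, 116, 154, 160, 164, 165, 169, 170, 159, 156, 158, 160, 159, 156, 156, 155, 157, 157, 159, 159, 160, 167, 126, 98, 99, 93, 95, 103]
264 [107, 111, 110, 108, 103, 102, 109, 110, 103, 121, 159, 167, 152, 151, 153, 156, 155, 155, 154, 154, 153, 155, 154, 155, 158, 161, 135, 197, 99, 92, 97, 104]
267 [140, 179, 127, 101, 105, 106, 105, 102, 106, 111, 113, 108, 108, 147, 174, 198, 194, 190, 186, 251, 251, 251, 251, 251, 252, 252, 141, 192, 95, 92, 99, 102]
```

Board contact felt with foot at the stop. Release and retreat.

```bash
python3 -m handwheel '[[1,[-0.05,0,-0.06],0],[1,[0,0,0],0],[0.35,[0,0,0],0],[0.35,[0,0,0],0],[0.35,[0,0,0],0],[0.35,[0,0,0],0],[0.35,[0,0,-0.4],0],[0.35,[0,0,-1],0],[0.35,[0,0,-1],0],[0.35,[0,0,-1],0],[0.35,[0,0,-1],0],[0.35,[0,0,-1],0]]'|sed -n '2p;4,6p'
python3 - <<'E'
from h import *
snap('wrist','w14'); rep()
im=cv2.imread('pics/raw_w14.png'); L=cv2.cvtColor(im,cv2.COLOR_BGR2LAB)
for r in range(180,275,6): print(r,L[r,236:326:3,0].tolist())
# predicted corners for ideal slat at rack y=-60
th=.031; Rz=np.array([[np.cos(th),-np.sin(th),0],[np.sin(th),np.cos(th),0],[0,0,1]]); T=lambda p:Rz@np.array(p)+[608.2,215,0]
for y in(-59,):
  for q in [(69.6,173),(60,183),(-61,20),(-48.6+0,15),(-59,28)]:
    print(q,[np.round(pix('w14',T([q[0],y+s,q[1]])),0).tolist() for s in(20,-20)])
E
```

```text
ee_pos: [661.8, 156.3, 318.1]
force: [0.0, -0.1, 0.7]
finger_gap: 55.8
grip_force: 0.0
t 39.22 tcp [662.3 156.4 323.5] F [0.8 0.5 4.7] gap 55.4 gf 0.0
xaxis [1.    0.031 0.007] y [ 0.031 -1.    -0.001] z [ 0.007  0.001 -1.   ] j6 1.72
180 [99, 102, 99, 101, 104, 180, 192, 193, 194, 193, 194, 194, 193, 192, 194, 194, 194, 193, 194, 194, 194, 194, 194, 194, 195, 195, 194, 194, 195, 194]
186 [99, 98, 98, 100, 101, 162, 184, 193, 193, 193, 192, 193, 193, 193, 193, 194, 193, 194, 193, 193, 193, 193, 194, 194, 193, 193, 194, 194, 194, 194]
192 [74, 75, 77, 80, 76, 77, 129, 151, 152, 153, 154, 153, 151, 151, 152, 153, 152, 154, 152, 152, 153, 153, 153, 154, 154, 154, 157, 159, 157, 158]
198 [76, 76, 75, 73, 81, 88, 93, 135, 156, 161, 161, 163, 158, 152, 150, 153, 163, 164, 168, 167, 163, 160, 158, 151, 149, 137, 172, 178, 177, 177]
204 [109, 107, 106, 94, 87, 91, 89, 92, 145, 163, 165, 164, 163, 164, 157, 153, 153, 160, 167, 168, 173, 170, 167, 164, 159, 138, 172, 179, 179, 178]
210 [103, 102, 104, 96, 83, 88, 85, 84, 85, 86, 90, 94, 93, 92, 94, 87, 113, 144, 155, 164, 163, 172, 170, 168, 1
[... 998 characters left out ...]
 177, 177, 176, 176, 177]
258 [109, 109, 109, 109, 123, 200, 170, 96, 101, 95, 95, 98, 98, 99, 100, 98, 98, 104, 113, 111, 108, 108, 146, 173, 173, 173, 174, 174, 173, 173]
264 [110, 110, 109, 110, 110, 177, 203, 136, 106, 106, 104, 105, 108, 107, 109, 105, 105, 107, 112, 108, 106, 113, 171, 175, 174, 173, 174, 173, 163, 160]
270 [112, 111, 111, 111, 113, 137, 205, 202, 117, 109, 108, 106, 104, 105, 108, 105, 104, 106, 108, 105, 102, 144, 186, 180, 178, 178, 179, 176, 100, 75]
(69.6, 173) [[244.0, 194.0], [310.0, 194.0]]
(60, 183) [[243.0, 214.0], [311.0, 214.0]]
(-61, 20) [[260.0, 277.0], [296.0, 277.0]]
(-48.6, 15) [[260.0, 265.0], [296.0, 265.0]]
(-59, 28) [[260.0, 279.0], [296.0, 279.0]]
```

Slat 2 matches the ideal leaning pose (rows 192/214 against 194/214 predicted). Now locate the bars afresh.

```bash
python3 - <<'E'
from h import *
snap('top','top5')
for t in (150,152,154): blobs('top5',18,amin=60,roi=(372,176,420,302),th=t)
im=cv2.imread('pics/raw_top5.png'); L=cv2.cvtColor(im,cv2.COLOR_BGR2LAB)
for r in range(178,300,10): print(r,L[r,382:414,2].tolist())
print([(r,int(L[r,397:400,2].mean())) for r in list(range(184,204))+list(range(286,300))])
E
```

```text
th 150.0
c [ 487.2 -384.1] len 301.2 w 18.9 dir -0.032
c [ 515.4 -364.7] len 361.9 w 31.4 dir -0.007
th 152.0
c [ 485.6 -383.8] len 298.2 w 17.1 dir -0.032
c [ 506.4 -358.2] len 344.4 w 16.8 dir -0.008
th 154.0
c [ 485.3 -383.7] len 295.9 w 15.7 dir -0.031
c [ 506.5 -358.2] len 342.9 w 15.9 dir -0.003
178 [149, 149, 148, 149, 149, 150, 148, 151, 152, 151, 152, 150, 151, 150, 150, 150, 150, 149, 149, 148, 148, 151, 150, 148, 149, 149, 149, 149, 149, 147, 148, 150]
188 [148, 149, 148, 146, 139, 140, 151, 159, 158, 157, 158, 152, 146, 147, 148, 147, 149, 148, 148, 150, 149, 147, 147, 147, 148, 147, 147, 147, 147, 149, 148, 148]
198 [147, 148, 149, 147, 139, 142, 153, 160, 159, 158, 158, 154, 150, 146, 138, 142, 155, 158, 159, 159, 158, 153, 145, 147, 148, 149, 147, 147, 149, 149, 150, 149]
208 [147, 147, 148, 145, 139, 140, 151, 157, 160, 157, 157, 154, 147, 141, 139, 145, 155, 160, 158, 159, 153, 149, 147, 149, 149, 148, 149, 148, 149, 151, 149, 148]
218 [148, 149, 146, 142, 136, 135, 150, 156, 159, 158, 159, 158, 149, 140, 141, 147, 158, 159, 158, 160, 157, 150, 146, 148, 148, 149, 14
[... 1056 characters left out ...]
, 155, 157, 156, 160, 155, 147, 145, 154, 160, 159, 159, 158, 153, 147, 147, 145, 145, 146, 146, 144, 143, 143, 144, 144, 145]
298 [144, 147, 146, 147, 145, 147, 147, 148, 146, 147, 144, 145, 146, 145, 146, 145, 146, 146, 147, 149, 150, 150, 149, 149, 149, 149, 147, 145, 146, 146, 148, 146]
[(184, 147), (185, 148), (186, 147), (187, 148), (188, 148), (189, 149), (190, 149), (191, 148), (192, 148), (193, 148), (194, 149), (195, 150), (196, 150), (197, 151), (198, 151), (199, 152), (200, 152), (201, 151), (202, 153), (203, 152), (286, 159), (287, 159), (288, 159), (289, 160), (290, 160), (291, 160), (292, 159), (293, 159), (294, 159), (295, 158), (296, 143), (297, 142), (298, 145), (299, 146)]
```

Long bar (506,−358) leaves only ~8 mm beside the middle bar (486,−384), too little for a finger. I'll take the long bar by its protruding far end and shift it ~35 mm left (well under 80).

```bash
python3 -m handwheel '[[0.5,[-1,0.5,0],0.37],[0.5,[-1,1,0],0],[0.5,[-1,1,0],0],[0.5,[0,1,0],0],[0.5,[0,1,0],0],[0.5,[0,1,0],0],[0.5,[0,1,0],0],[0.5,[0,1,0],0],[0.5,[0,1,0],0],[0.5,[0,1,0],0],[0.5,[0,1,0],0],[0.5,[0,1,0],0]]' >/dev/null
python3 -m handwheel '[[0.5,[0,1,0],0],[0.5,[0,1,0],0],[0.5,[0,1,0],0],[0.5,[0,1,0],0],[0.5,[0,1,0],0],[0.5,[0,1,0],0],[0.5,[0,1,0],0],[0.5,[0,1,0],0],[0.5,[0,1,0],0],[0.5,[0,1,0],0],[0.5,[0,1,0],0],[0.5,[0,1,0],0]]' >/dev/null
python3 -m handwheel '[[0.5,[0.5,1,1],0],[0.5,[0.5,1,1],0],[0.5,[0.5,0.3,1],0],[0.5,[0.5,0,1],0],[0.5,[0.3,0,1],0],[0.5,[0,0,1],0],[0.5,[0,0,1],0],[0.5,[0,0,0],0],[0.5,[0,0,0],0]]' 60 >/dev/null
python3 - <<'E'
from h import *
rep(); go([651,-359,79],-.006-np.pi/2); snap('wrist','w15')
im=cv2.imread('pics/raw_w15.png'); g=cv2.cvtColor(im,cv2.COLOR_BGR2LAB)
for r in range(170,350,15): print(r,g[r,225:345:4,2].tolist())
E
```

```text
t 42.02 tcp [ 644.6 -359.9  174.5] F [0.3 0.4 0.4] gap 42.6 gf 0.0
xaxis [ 1.    -0.006 -0.004] y [-0.006 -1.    -0.002] z [-0.004  0.002 -1.   ] j6 1.02
shift units [ 0.34 -0.03  4.77]
spin units (tool z down => -) -0.0
170 [157, 159, 160, 158, 159, 158, 158, 157, 158, 145, 167, 173, 172, 171, 169, 169, 165, 155, 157, 157, 158, 157, 157, 156, 157, 157, 157, 157, 158, 157]
185 [145, 144, 144, 146, 157, 157, 158, 157, 158, 146, 166, 174, 173, 171, 169, 169, 164, 155, 154, 155, 156, 157, 156, 158, 158, 158, 158, 157, 156, 156]
200 [143, 144, 144, 144, 144, 143, 144, 145, 144, 144, 165, 172, 172, 172, 169, 169, 164, 142, 145, 155, 156, 157, 158, 158, 159, 158, 158, 156, 154, 156]
215 [143, 143, 142, 142, 144, 143, 143, 144, 145, 144, 151, 154, 154, 153, 151, 151, 147, 141, 143, 143, 144, 159, 159, 160, 161, 160, 159, 158, 157, 156]
230 [143, 143, 144, 144, 144, 144, 146, 146, 145, 144, 151, 154, 153, 153, 150, 150, 146, 142, 146, 144, 145, 148, 152, 171, 172, 171, 171, 163, 156, 155]
245 [143, 144, 144, 145, 144, 143, 144, 145, 152, 148, 145, 147, 158, 165, 165, 170, 163, 154, 157, 145,
[... 280 characters left out ...]
 165, 164, 159, 157, 155, 142, 144, 162, 166, 165, 168, 167, 158, 128, 127, 129]
290 [128, 134, 149, 154, 154, 155, 152, 152, 153, 147, 153, 167, 167, 165, 166, 165, 158, 155, 154, 140, 149, 165, 165, 166, 168, 167, 149, 129, 128, 126]
305 [128, 156, 158, 158, 155, 156, 155, 153, 153, 150, 157, 172, 171, 171, 169, 168, 159, 156, 143, 141, 154, 165, 167, 168, 168, 166, 153, 129, 128, 127]
320 [156, 158, 158, 158, 158, 156, 155, 157, 156, 154, 155, 171, 169, 171, 172, 171, 158, 155, 140, 141, 157, 166, 168, 168, 167, 165, 150, 149, 129, 128]
335 [158, 156, 154, 156, 158, 157, 158, 156, 154, 154, 154, 171, 170, 167, 167, 166, 156, 154, 140, 141, 159, 167, 168, 170, 167, 163, 149, 151, 151, 129]
```

```bash
python3 - <<'E'
from h import *
print(at('w15',322,227,18),at('w15',322,300,18),at('w15',277,300,18),at('w15',309,300,18),at('w15',291,300,18))
E
python3 -m handwheel '[[0.5,[0.36,-0.05,0],0],[0.5,[0,0,1],0],[0.5,[0,0,1],0],[0.5,[0,0,1],0],[0.5,[0,0,0.8],0],[0.5,[0,0,0],0],[0.5,[0,0,0],0]]' 60
```

```text
[ 636.7 -387.5   18. ] [ 583.1 -388.9   18. ] [ 583.2 -357.5   18. ] [ 583.1 -379.8   18. ] [ 583.2 -367.3   18. ]
t: 42.65
ee_pos: [652.6, -359.4, 101.7]
tool_rot: [0.0, 1.0, -0.003, 0.0]
force: [-0.4, -0.2, 0.2]
finger_gap: 42.9
grip_force: 0.0
```

```bash
python3 -m handwheel '[[0.5,[0,0,0.6],0],[0.5,[0,0,0.5],0],[0.5,[0,0,0],0],[1,[0,0,0],0],[1,[0,0,0],0],[1,[0,0,0],0],[1,[0,0,0],0],[1,[0,0,0],0]]' 60
python3 -m handwheel '[[1,[0,-0.3,0],0],[1,[0,-0.3,0],0],[1,[0,-0.3,0],0],[1,[0,-0.3,0],0],[1,[0,-0.3,0],0],[1,[0,-0.25,0],0],[1,[0,0,0],0],[0.5,[0,0,0],0],[0.5,[0,0,0],0],[0.5,[0,0,-0.5],0],[0.5,[0,0,-1],0],[0.5,[0,0,-1],0]]' 60
python3 -m handwheel '[[0.5,[0,0,-1],0],[0.5,[0,-1,-1],0],[0.5,[-1,-1,-1],0],[0.5,[-1,-1,0],0],[0.5,[-1,-1,0],0],[0.5,[-1,-1,0],0],[0.5,[0,-1,0],0],[0.5,[0,-1,0],0],[0.5,[0,-1,0],0],[0.5,[0,-1,0],0],[0.5,[0,-1,0],0],[0.5,[0,-1,0],0]]' >/dev/null
python3 - <<'E'
from h import *
rep(); snap('top','top6')
for t in (151,153): blobs('top6',18,amin=60,roi=(360,176,420,302),th=t)
E
```

```text
t: 43.32
ee_pos: [652.7, -359.4, 79.4]
tool_rot: [0.0, 1.0, -0.003, 0.001]
force: [-0.8, 0.7, 0.9]
finger_gap: 15.6
grip_force: 61.0
t: 44.32
ee_pos: [652.0, -324.2, 128.1]
tool_rot: [-0.001, 1.0, -0.003, -0.001]
force: [-0.4, -0.0, 0.5]
finger_gap: 43.0
grip_force: 0.0
t 45.32 tcp [ 573.8 -103.   189.1] F [ 0.1  0.2 -0.6] gap 43.1 gf 0.0
xaxis [ 1.    -0.007 -0.   ] y [-0.007 -1.    -0.   ] z [-0.  0. -1.] j6 1.34
th 151.0
c [ 486.4 -383.6] len 299.7 w 18.2 dir -0.033
c [ 507.  -323.4] len 342.0 w 16.8 dir -0.006
th 153.0
c [ 485.7 -383.6] len 298.0 w 17.0 dir -0.031
c [ 507.  -323.8] len 341.9 w 16.1 dir -0.004
```

```bash
python3 -m handwheel '[[0.5,[0,0,0],0.26],[0.5,[0,1,0],0],[0.5,[0,1,0],0],[0.5,[0,1,0],0],[0.5,[0,1,0],0],[0.5,[0,1,0],0],[0.5,[0,1,0],0],[0.5,[0,1,0],0],[0.5,[0,1,0],0],[0.5,[-0.5,1,0],0],[0.5,[-1,1,0],0],[0.5,[-1,1,0],0]]' >/dev/null
python3 -m handwheel '[[0.5,[-1,1,0],0],[0.5,[-0.4,1,0],0],[0.5,[0,1,0],0],[0.5,[0,0.2,0],0],[0.5,[0,0,0],0],[0.5,[0,0,0],0]]' >/dev/null
python3 - <<'E'
from h import *
rep(); go([486,-383.7,78],-.032-np.pi/2)
E
```

```text
t 46.87 tcp [ 487.  -384.9  188.6] F [ 0.9 -1.  -0.2] gap 42.9 gf 0.0
xaxis [ 0.999 -0.032 -0.   ] y [-0.032 -0.999 -0.001] z [-0.     0.001 -1.   ] j6 0.87
shift units [-0.05 -0.05  5.53]
spin units (tool z down => -) -0.0
```

```bash
python3 -m handwheel '[[0.5,[-0.05,-0.05,1],0],[0.5,[0,0,1],0],[0.5,[0,0,1],0],[0.5,[0,0,1],0],[0.5,[0,0,0.9],0],[0.5,[0,0,0.6],0],[0.5,[0,0,0],0],[1,[0,0,0],0],[1,[0,0,0],0],[1,[0,0,0],0],[1,[0,0,0],0],[1,[0,0,0],0]]' 70
python3 -m handwheel '[[1,[0,0,-0.5],0],[1,[0,0,-1],0],[1,[0,0,-1],0],[1,[0,0,-1],0],[1,[0,0,-1],0],[1,[0,0,-1],0],[1,[0,0,-1],0],[1,[0,0,-1],0],[1,[0,0,-1],0],[1,[0,0,-1],0],[1,[0,0,-1],0],[1,[0,0,-1],0]]' 70
python3 -m handwheel '[[1,[0,-1,0],0],[1,[0,-1,0],0],[1,[0,-1,0],0],[1,[0,-1,0],0],[1,[0,-1,0],0],[1,[0,-1,0],0],[1,[0,-1,0],0],[1,[0,-1,0],0],[1,[0,0,0],-1],[1,[0,0,0],-1],[1,[0,0,0],-1],[1,[0,0,0],-1]]' >/dev/null
python3 -m handwheel '[[1,[0,0,0],-1],[1,[0,0,0],-1],[1,[0,0,0],-1],[1,[0,0,0],-1],[1,[0,0,0],-1],[1,[0,0,0],-1],[1,[0,0,0],-1],[1,[0,0,0],-1],[1,[0,0,0],-1],[1,[0,0,0],-1],[1,[0,0,0],-1],[1,[0,0,0],-1]]' >/dev/null
python3 -m handwheel '[[1,[0,0,0],-0.34],[1,[0,0,0],0]]'
python3 - <<'E'
from h import *
rep(); go([533.2,212.7,300],.031)
E
```

```text
t: 47.87
ee_pos: [486.6, -384.5, 80.5]
tool_rot: [0.001, 1.0, -0.016, 0.001]
force: [-0.4, 1.6, 6.1]
finger_gap: 15.8
grip_force: 71.8
t: 48.87
ee_pos: [485.5, -384.0, 310.0]
tool_rot: [-0.0, 1.0, -0.016, -0.0]
force: [0.1, -0.0, -1.6]
finger_gap: 15.6
grip_force: 70.8
t: 51.03
ee_pos: [490.8, -224.2, 309.0]
tool_rot: [-0.0, 0.696, 0.718, -0.0]
force: [1.0, 0.6, -1.3]
finger_gap: 16.0
grip_force: 70.8
t 51.03 tcp [ 490.8 -224.2  309. ] F [ 1.   0.6 -1.3] gap 16.0 gf 70.8
xaxis [-0.032  0.999 -0.   ] y [ 0.999  0.032 -0.   ] z [-0. -0. -1.] j6 -0.53
shift units [21.77  2.82  0.45]
spin units (tool z down => -) 0.01
```

```bash
python3 -m handwheel '[[1,[0.5,0,0],0],[1,[1,0,0],0],[1,[1,0,0],0],[1,[1,0,0],0],[1,[1,0,0],0],[1,[1,0,0],0],[1,[1,0,0],0],[1,[1,0,0],0],[1,[1,0,0],0],[1,[1,0.4,0],0],[1,[1,0.6,0],0],[1,[1,0.6,0],0]]' >/dev/null
python3 -m handwheel '[[1,[1,0.6,0],0],[1,[1,0.6,0],0],[1,[1,0,0],0],[1,[1,0,0],0],[1,[1,0,0],0],[1,[1,0,0],0],[1,[1,0,0],0],[1,[1,0,0],0],[1,[1,0,0],0],[1,[1,0,0],0],[1,[0.3,0,0],0],[1,[0,0,0],0]]' >/dev/null
python3 - <<'E'
from h import *
rep(); go([533.2,212.7,205],.031); snap('wrist','w16'); snap('top','top7')
im=cv2.imread('pics/raw_top7.png'); L=cv2.cvtColor(im,cv2.COLOR_BGR2LAB)
for r in range(206,242,3): print(r,L[r,120:150,0].tolist(),L[r,240:275,0].tolist())
E
```

```text
t 53.03 tcp [532.8 214.8 308.7] F [ 0.4  0.2 -1.8] gap 15.8 gf 70.8
xaxis [-0.032  0.999  0.   ] y [ 0.999  0.032 -0.   ] z [-0.  0. -1.] j6 0.29
shift units [-0.11  0.02  5.18]
spin units (tool z down => -) 0.01
206 [147, 148, 141, 145, 149, 147, 150, 148, 126, 68, 101, 137, 151, 149, 148, 149, 151, 153, 155, 154, 155, 156, 151, 157, 162, 159, 158, 154, 161, 159] [175, 178, 174, 178, 177, 177, 177, 176, 179, 179, 176, 178, 175, 177, 174, 177, 179, 175, 175, 180, 177, 177, 177, 172, 151, 132, 139, 140, 134, 133, 137, 129, 126, 133, 129]
209 [155, 153, 153, 150, 156, 154, 156, 154, 138, 92, 78, 126, 154, 159, 156, 160, 157, 158, 157, 162, 158, 159, 163, 157, 162, 158, 165, 158, 161, 161] [168, 171, 166, 171, 170, 170, 171, 171, 170, 169, 169, 170, 169, 173, 167, 170, 170, 170, 168, 166, 171, 173, 172, 164, 145, 127, 132, 133, 127, 131, 133, 126, 128, 125, 128]
212 [141, 157, 156, 157, 154, 160, 159, 163, 167, 134, 71, 95, 141, 166, 164, 160, 164, 162, 162, 166, 162, 164, 167, 165, 168, 166, 165, 167, 164, 169] [172, 169, 168, 174, 173, 171, 171, 173, 175, 172, 172, 172, 174, 176, 175,
[... 2306 characters left out ...]
0, 106, 123, 129, 127, 129, 125, 127, 131, 127, 129, 127]
236 [135, 134, 135, 138, 133, 137, 131, 147, 163, 162, 159, 162, 159, 159, 162, 164, 160, 121, 61, 65, 70, 87, 104, 106, 109, 95, 101, 99, 94, 92] [143, 130, 123, 128, 126, 123, 116, 116, 119, 119, 127, 117, 114, 105, 111, 107, 104, 112, 109, 112, 119, 124, 120, 120, 116, 119, 128, 124, 126, 122, 130, 129, 127, 128, 128]
239 [136, 130, 138, 138, 138, 138, 130, 126, 145, 163, 162, 161, 159, 160, 159, 162, 163, 155, 122, 75, 62, 68, 73, 69, 68, 68, 63, 68, 62, 48] [134, 132, 137, 139, 133, 131, 123, 117, 101, 106, 108, 107, 112, 116, 117, 117, 117, 115, 115, 106, 112, 111, 112, 110, 114, 118, 127, 129, 129, 126, 130, 130, 131, 125, 126]
```

```bash
python3 - <<'E'
from h import *
print(at('top7',245.9,219.5,246), at('top7',257.5,225,107), at('top7',251.5,225,107))
im=cv2.imread('pics/raw_top7.png'); L=cv2.cvtColor(im,cv2.COLOR_BGR2LAB)
for r in range(213,228): print(r,L[r,230:250,0].tolist())
E
```

```text
[538.4  66.8 246. ] [533.6  40.9 107. ] [533.3  57.6 107. ]
213 [148, 153, 160, 173, 171, 171, 172, 169, 172, 175, 172, 170, 173, 169, 172, 171, 167, 172, 171, 173]
214 [150, 150, 162, 168, 173, 170, 169, 170, 173, 174, 171, 157, 139, 137, 133, 131, 128, 135, 137, 133]
215 [150, 159, 169, 172, 168, 170, 167, 169, 168, 169, 172, 154, 127, 126, 127, 125, 127, 128, 124, 129]
216 [148, 156, 170, 173, 166, 170, 172, 172, 174, 168, 163, 153, 126, 124, 128, 132, 130, 125, 126, 126]
217 [148, 156, 170, 170, 169, 169, 168, 169, 167, 145, 107, 105, 112, 123, 127, 121, 128, 119, 119, 122]
218 [140, 148, 144, 144, 147, 139, 143, 141, 136, 141, 140, 143, 142, 144, 147, 145, 119, 73, 57, 58]
219 [155, 154, 157, 154, 154, 151, 150, 157, 152, 154, 149, 150, 147, 150, 148, 151, 135, 101, 93, 93]
220 [148, 148, 147, 147, 145, 146, 148, 148, 148, 150, 146, 148, 144, 151, 144, 153, 133, 105, 102, 102]
221 [152, 155, 153, 151, 154, 151, 150, 151, 149, 152, 152, 148, 154, 149, 151, 150, 131, 111, 114, 120]
222 [152, 156, 153, 159, 155, 157, 155, 156, 157, 159, 156, 155, 155, 156, 154, 159, 143, 114, 118, 115]
223 [151, 155, 153, 148, 154, 155, 150, 152, 149, 151, 151, 151, 153, 150, 152, 149, 134, 110, 111, 111]
224 [133, 131, 129, 128, 126, 127, 125, 122, 121, 131, 134, 130, 127, 130, 126, 129, 110, 98, 115, 120]
225 [69, 70, 74, 84, 83, 80, 73, 77, 81, 77, 57, 59, 71, 79, 89, 85, 86, 110, 113, 123]
226 [67, 61, 73, 93, 120, 129, 114, 115, 114, 93, 54, 57, 85, 112, 113, 110, 114, 119, 117, 120]
227 [69, 64, 66, 59, 98, 116, 121, 122, 120, 100, 62, 47, 87, 111, 115, 117, 125, 116, 122, 118]
```

```bash
python3 -m handwheel '[[1,[-0.16,0.02,0.6],0],[1,[0,0,1],0],[1,[0,0,1],0],[1,[0,0,1],0],[1,[0,0,1],0],[1,[0,0,0.8],0],[1,[0,0,0],0],[1,[0,0,0],0]]' 70
python3 - <<'E'
from h import *
rep(); go([533.2,211.8,166],.031)
E
```

```text
t: 53.8
ee_pos: [533.7, 209.0, 199.6]
tool_rot: [-0.001, 0.697, 0.717, -0.001]
force: [0.4, 0.1, -1.2]
finger_gap: 15.7
grip_force: 70.8
t 53.8 tcp [533.7 209.  199.6] F [ 0.4  0.1 -1.2] gap 15.7 gf 70.8
xaxis [-0.03   1.    -0.001] y [ 1.     0.03  -0.002] z [-0.002 -0.001 -1.   ] j6 0.28
shift units [ 0.14 -0.02  1.68]
spin units (tool z down => -) -0.01
```

```bash
python3 -m handwheel '[[1,[0.13,-0.02,0],0],[1,[0,0,0.4],0],[1,[0,0,0.4],0],[1,[0,0,0.3],0],[1,[0,0,0.2],0],[1,[0,0,0],0],[1,[0,0,0],0]]' 70
python3 -m handwheel '[[1,[0,0,0.15],0],[1,[0,0,0],0],[1,[0,0,0],0]]' 70
```

```text
t: 54.38
ee_pos: [533.4, 212.7, 174.4]
tool_rot: [-0.0, 0.696, 0.718, -0.0]
force: [-0.3, -0.3, -1.1]
finger_gap: 15.9
grip_force: 70.8
t: 54.63
ee_pos: [533.6, 212.7, 171.8]
tool_rot: [0.0, 0.696, 0.718, 0.0]
force: [-0.2, 0.3, -1.2]
finger_gap: 15.6
grip_force: 70.8
```

```bash
python3 -m handwheel '[[1,[-0.03,0,0.12],0],[1,[0,0,0],0],[1,[0,0,0],0]]' 70|sed -n '2p;4,5p'
python3 -m handwheel '[[1,[0,0,0.12],0],[1,[0,0,0],0],[1,[0,0,0],0]]' 70|sed -n '2p;4,5p'
python3 -m handwheel '[[1,[0,0,0.12],0],[1,[0,0,0],0],[1,[0,0,0],0]]' 70|sed -n '2p;4,5p'
```

```text
ee_pos: [533.5, 212.1, 169.2]
force: [1.1, 0.0, -1.4]
finger_gap: 15.9
ee_pos: [533.5, 212.1, 166.7]
force: [0.1, 0.1, -0.5]
finger_gap: 15.8
ee_pos: [533.8, 212.2, 165.5]
force: [-2.9, -1.6, 4.5]
finger_gap: 15.8
```

Seated at the expected height. Release and check.

```bash
python3 -m handwheel '[[0.4,[0,0,0],0],[0.4,[0,0,0],0],[0.4,[0,0,0],0],[0.4,[0,0,0],0],[0.4,[0,0,-0.4],0],[0.4,[0,0,-1],0],[0.4,[0,0,-1],0],[0.4,[0,0,-1],0],[0.4,[0,0,-1],0],[0.4,[0,0,-1],0],[0.4,[0,0,-1],0],[0.4,[0,0,-1],0]]'
python3 -m handwheel '[[0.4,[-1,-1,-0.5],0],[0.4,[-1,-1,0],0],[0.4,[-1,-1,0],0],[0.4,[-1,-1,0],0],[0.4,[-1,0,0],0],[0.4,[-1,0,0],0],[0.4,[-1,0,0],0],[0.4,[-1,0,0],0],[0.4,[-1,0,0],0],[0.4,[-1,0,0],0],[0.4,[-1,0,0],0],[0.4,[-1,0,0],0]]'>/dev/null
python3 -m handwheel '[[0.4,[-1,0,0],0],[0.4,[-1,0,0],0],[0.4,[-1,0,0],0],[0.4,[-1,0,0],0],[0.4,[-1,0,0],0],[0.4,[-1,0,0],0],[0.4,[0,0,0],0],[0.4,[0,0,0],0]]'>/dev/null
python3 - <<'E'
from h import *
rep(); snap('top','top8'); snap('side','s20')
im=cv2.imread('pics/raw_top8.png'); b=cv2.imread('pics/raw_top0.png')
d=(np.abs(im.astype(int)-b).max(2)>35)
L=cv2.cvtColor(im,cv2.COLOR_BGR2LAB)
for z,name in ((103,'bar'),): 
    for r in range(214,238,2): print(r,L[r,132:156,0].tolist(),L[r,236:262,0].tolist())
th=.031; Rz=np.array([[np.cos(th),-np.sin(th),0],[np.sin(th),np.cos(th),0],[0,0,1]]); T=lambda p:Rz@np.array(p)+[608.2,215,0]
for f in('top8','s20'):
  print(f,'bar',[np.round(pix(f,T(p)),1).tolist() for p in [(-66,150,103),(-84,150,103),(-66,-150,103),(-84,-150,103)]])
  for y in(60,-60): print('slat',y,[np.round(pix(f,T(p)),1).tolist() for p in [(58.6,y+20,183),(58.6,y-20,183),(71,y+20,173),(71,y-20,173),(-65,y+20,25),(-65,y-20,25)]])
E
```

```text
t: 56.38
ee_pos: [533.4, 212.1, 314.2]
tool_rot: [0.0, 0.696, 0.718, 0.0]
force: [0.8, -0.1, 0.1]
finger_gap: 51.0
grip_force: 0.0
t 58.05 tcp [ 464.6 -150.7  322.8] F [ 0.7 -0.5 -0. ] gap 51.1 gf 0.0
xaxis [-0.029  1.     0.   ] y [1.    0.029 0.   ] z [ 0.  0. -1.] j6 -0.42
214 [132, 138, 138, 139, 129, 149, 176, 175, 176, 172, 170, 174, 168, 171, 171, 171, 170, 168, 170, 177, 171, 175, 174, 172] [171, 171, 168, 173, 174, 161, 135, 133, 130, 133, 136, 134, 134, 135, 136, 139, 135, 126, 115, 117, 124, 153, 173, 168, 169, 170]
216 [135, 121, 97, 106, 102, 101, 86, 103, 126, 127, 129, 125, 127, 125, 129, 124, 129, 105, 58, 76, 99, 134, 158, 174] [170, 172, 173, 174, 169, 149, 133, 127, 129, 129, 130, 130, 125, 129, 125, 126, 118, 110, 108, 103, 106, 110, 148, 165, 167, 165]
218 [141, 122, 98, 101, 109, 109, 99, 102, 132, 130, 129, 126, 125, 124, 128, 121, 122, 103, 63, 47, 48, 34, 36, 37] [144, 104, 102, 102, 96, 89, 69, 50, 60, 51, 60, 55, 61, 54, 58, 55, 80, 110, 109, 109, 114, 107, 130, 163, 175, 177]
220 [142, 123, 106, 107, 110, 110, 92, 46, 36, 47, 52, 42, 46, 46, 46, 45, 51, 78
[... 1917 characters left out ...]
] [98, 122, 125, 120, 120, 116, 108, 114, 110, 110, 118, 116, 119, 120, 123, 120, 115, 109, 113, 106, 108, 113, 109, 115, 117, 123]
top8 bar [[141.6, 221.7], [141.5, 228.1], [249.7, 220.2], [249.8, 226.6]]
slat 60 [[160.5, 171.9], [175.8, 171.8], [161.4, 168.0], [176.6, 167.8], [172.8, 222.8], [186.4, 222.6]]
slat -60 [[206.3, 171.5], [221.5, 171.3], [206.8, 167.5], [221.9, 167.4], [213.6, 222.2], [227.1, 222.0]]
s20 bar [[281.8, 288.6], [288.0, 288.7], [283.1, 217.8], [288.4, 217.9]]
slat 60 [[239.5, 252.0], [240.6, 242.1], [235.5, 254.3], [236.6, 244.3], [282.0, 286.2], [282.1, 276.2]]
slat -60 [[242.6, 223.3], [243.6, 214.5], [238.8, 225.6], [239.9, 216.8], [282.5, 257.5], [282.6, 248.6]]
```

```bash
python3 - <<'E'
from h import *
im=cv2.imread('pics/raw_top8.png'); L=cv2.cvtColor(im,cv2.COLOR_BGR2LAB)
for r in (172,180,190,200,212): print(r,L[r,156:232,2].tolist())
E
```

```text
172 [139, 137, 137, 138, 141, 145, 154, 157, 156, 155, 158, 156, 156, 152, 152, 154, 154, 154, 154, 153, 149, 140, 138, 137, 139, 138, 141, 136, 136, 138, 141, 141, 138, 138, 142, 139, 140, 138, 138, 137, 141, 137, 141, 138, 143, 140, 138, 140, 138, 135, 140, 146, 150, 151, 150, 152, 151, 150, 151, 151, 152, 150, 149, 149, 151, 151, 147, 136, 138, 138, 139, 137, 137, 140, 137, 137]
180 [156, 156, 154, 156, 155, 156, 152, 146, 151, 150, 148, 149, 152, 150, 151, 150, 150, 151, 151, 153, 151, 151, 147, 146, 152, 156, 156, 155, 154, 155, 156, 155, 153, 155, 155, 157, 154, 155, 154, 155, 156, 157, 154, 155, 155, 154, 153, 142, 141, 143, 140, 143, 145, 149, 151, 149, 151, 150, 153, 150, 148, 151, 152, 152, 153, 152, 150, 150, 152, 158, 156, 157, 156, 157, 156, 156]
190 [154, 153, 155, 157, 155, 155, 155, 152, 143, 142, 149, 152, 152, 152, 153, 152, 150, 153, 150, 151, 152, 151, 153, 150, 145, 148, 153, 154, 155, 156, 153, 154, 155, 154, 155, 155, 155, 155, 155, 155, 154, 155, 153, 153, 155, 154, 154, 151, 143, 140, 141, 139, 140, 144, 146, 152, 151, 150, 152, 151, 152, 150, 150, 150, 152, 154, 150, 150, 148, 150, 155, 155, 156, 156, 154, 154]
200 [159, 158, 157, 157, 159, 158, 157, 157, 158, 160, 158, 155, 149, 150, 149, 150, 150, 149, 151, 151, 151, 150, 152, 152, 153, 151, 148, 146, 151, 156, 156, 156, 155, 156, 155, 155, 157, 156, 158, 155, 157, 156, 159, 159, 158, 158, 158, 159, 157, 159, 158, 155, 147, 147, 147, 149, 151, 149, 149, 152, 150, 152, 150, 151, 150, 153, 153, 151, 151, 149, 150, 156, 154, 156, 155, 156]
212 [159, 158, 158, 158, 158, 158, 158, 158, 159, 159, 159, 159, 158, 158, 154, 149, 151, 150, 152, 149, 153, 153, 152, 152, 152, 152, 151, 152, 148, 146, 150, 156, 157, 156, 156, 157, 155, 158, 159, 158, 157, 158, 158, 159, 158, 157, 158, 160, 158, 159, 159, 157, 160, 159, 160, 155, 144, 148, 152, 150, 150, 149, 152, 151, 151, 151, 151, 151, 152, 151, 148, 149, 154, 155, 155, 154]
```

Both slats appear at their predicted places (tops at columns 161–176 and 206–222, running to the stop), and the bar is in both saddles. Handing in.

```bash
python3 -c "
from station import workorder
print(workorder.close_job())"
```

```text
the job is handed in; nothing more can be done
None
```

The job is handed in with no verdict shown: the short bar lies on the worktop, both slats lean in the rack and the 300 mm bar sits in both saddles by my last camera measurements, and I shifted the long bar about 35 mm (limit 80 mm) to make room for a finger.

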